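# Rack the last rinsed filter plate and pin the gate

## Task

Take the rinsed filter plate off the stand and stand it on edge in the empty slot of the draining rack, lowering it all the way to the rack floor, lined up with the other plates, before you let go. Then swing the rack's gate shut until the hole in its end lines up with the hole in the post, and push the locking pin through both, fully home. Leave the other plates, the black spool and the steel cup where they are.

Things in the scene. Friction and masses are not known exactly. Their poses are not given: they have to be found in the camera images.
- plate: The rinsed filter plate: flat white plastic, 140 mm wide (x), 10 mm thick (y), 130 mm high (z), about 0.18 kg, the same both ways round. Origin: centre of its lower 140 x 10 mm edge. At the start it leans on the stand, its z axis (towards its top edge) 0.60 rad from vertical, towards the robot's left; its top 48 mm stand free on both faces
- rack: Fixed steel draining rack, origin on the table beneath it. Floor plate 10 mm thick (x -92 to 120, y -124 to 112 mm). Four slots at y = -78, -36, 6, 48 mm, a plate in each but one, width along x, centred at x = 0. All slots are raked 0.40 rad from vertical, tops towards +y: plates slide in along that slanting line. Fixed rail, 70 mm high, at x = -84 mm; gate at x = 96 mm
- slot: The one empty slot, marked by a small blank grey clip at its -x end. Origin: where the middle of a seated plate's lower edge comes, 12 mm above the table; axes as the rack's. A seated plate's z leans 0.40 rad from this z towards +y. The slot: 6 mm rods 65 mm long in pairs at x = -45 and 45 mm, 14 mm between the rods of a pair
- parked1: One of three filter plates already standing in the rack, the same as the plate to be loaded; origin at the centre of its lower edge
- parked2: Another plate already in the rack, as parked1
- parked3: Another plate already in the rack, as parked1
- gate (a joint): Angle of the gate, a flat steel bar on an upright pivot at x = 96, y = -105 mm of the rack: 0 when closed (bar along the rack's +y, eye over the post hole), growing as it swings out, level, towards the rack's +x. It stays where it is left, needs under 1 N at the knob, and can go 0.06 rad past closed: no stop at the aligned position
- gate_knob (a point): On the axis of the gate's upright black knob (20 mm diameter, 42 mm tall), 20 mm below its top and 22 mm above the top of the bar; 130 mm from the pivot, about 106 mm above the table
- gate_hinge (a point): On the gate's pivot axis, level with the top of the bar (84 mm above the table)
- gate_eye (a point): Centre of the 15 mm hole in the gate's free end, at the top face of the bar (8 mm thick), 190 mm from the pivot
- post_hole (a point): Centre of the mouth of the upright 15 mm hole in the top of the rack's square post, 74 mm above the table; the hole is 64 mm deep. With the gate closed the gate's eye lies over it, 1.5 mm above the post
- pin: Steel locking pin, 70 g, upright in the block. Origin at its lower tip, z up. 11 mm diameter up to z = 45 mm with an 8 mm tapered tip; flange 25 mm diameter from 45 to 50 mm; round grip 18 mm diameter from 50 to 86 mm. Fully home, its flange lies on the gate's bar and its tip is 35 mm below post_hole
- pin_block: Fixed black plastic block 50 x 50 x 52 mm with an upright 15 mm hole in which the pin waits, flange on the block's top; origin beneath its middle, on the table
- stand: Fixed dark steel rinse stand: base 150 x 130 mm, trough 30 mm above the table, in which the plate's lower edge rests; its back panel, 120 mm wide, leans as the plate and lies under it, reaching 82 mm up it. Origin on the table beneath the middle of the trough; x along the trough
- spool: Upright black plastic spool, 38 mm diameter, 55 mm tall; bystander. Origin: centre of its underside
- cup: Steel cup, 76 mm diameter, 85 mm tall; bystander. Origin: centre of its underside

How it is judged:
By the outcome, as a careful person would: the job done as asked, in the order asked, and still so for the second after the job is handed in, with the robot touching nothing.
It also fails if it takes over 67 s, if anything falls off the work surface, if the arm or the gripper's body presses on something with over 40 N, if the wrist force passes 120 N, or if a joint passes its speed limit or range.

## Robot

A 6-joint arm with a two-finger parallel gripper is mounted at the origin on the work surface. World frame = base frame: x ahead of the robot, y to its left, z up, the work surface at z = 0. Lengths are in mm, angles in rad, forces in N, time in s.
With the tool pointing down it reaches from about 400 to 925 mm from the base axis. Payload 12.5 kg.
Tool frame: the origin (TCP) lies on the centre line of the jaws, within the pads' length; the fingertips stand 19 mm ahead of it and the grasp point (between the pads) is the TCP; z points along the fingers, y is the direction in which the jaws open and shut (so a half turn about z gives the same grasp; the last joint's range is limited). The gripper opens to 95 mm and grips with 3 to 60 N. Pads are 20 mm wide; open, the fingers measure 119 mm over their backs; the gripper's body (75 mm by 180 mm) begins 59 mm behind the grasp point.
Start: joints at [1.07, 0.491, 1.559, -0, 1.092, -0.106], TCP at [240.374, 576.944, 233.661] pointing down, gripper open.
Joint ranges: [-3.1, 3.1], [-0.84, 2.19], [0.05, 2.79], [-1.13, 4.28], [0.06, 2.93], [-2.69, 2.69]. Speed limits (rad/s): [2.22, 2.22, 2.79, 3.14, 3.14, 3.14].

## Interface

Orientations are given as a unit quaternion [x, y, z, w].
In Python, from cell import sensors, optics, order gives the robot as it stands.
- The arm moves only by the tool apply_moves, never from a script. Its argument "targets" is a list that holds one entry, the list of rows, each a list of 7 numbers: the shift along the tool's x, y, z scaled (see below), then the turn, a rotation vector about the tool's x, y, z scaled (see below), then the opening, from 0 (shut) to 1 (fully open). A call has 1 to 12 rows; each row shifts and turns the commanded pose from where the row before left it, along the tool's axes as they then stand; what a row does not reach is not made up. The controller multiplies each number of a shift by 0.05 m and each number of a turn by 6 degrees. A row lasts 1/10 s, in which the tool goes at most 50 mm and 8.59 degrees, less where a joint would pass 70% of its speed; a pose out of reach is approached as far as the arm can. A call with a number of a shift or a turn outside -1 to 1 is refused whole. A call with a gripper value outside its range is refused whole. The fingers move at their own pace and stop on an object; "newtons" is the grip in N (left out, the last holds). Time passes only in rows, so rows that do not move let the fingers close. It gives the time, the measured TCP pose, the force and the opening at its end, in the units of the state.
- sensors.sense(): the state, without advancing time (a new reading comes with each control period).
- optics.snapshot(name): name is "scene" or "top" or "wrist"; returns the picture (480x640x3 uint8, red, green, blue); there is no depth.
- optics.camera_params(name): a dict with "fovy" (degrees; the focal length in pixels is half the picture's height over the tangent of half this angle, whatever the lens; pixels are square), "cx", "cy" (the principal point, pixels), "R" (3x3) and "t" (3): a world point X has camera coordinates R X + t. Camera axes: x right, y down, z forward; pixel columns grow to the right and rows downward; lengths in mm; the calibration is good to about 2 mm. A picture is of the moment at which its call begins: read the wrist's pose just before it. camera_params takes no time and is no camera call; for the wrist camera it gives the pose at the moment of the call.
- order.finish_job(): hands the job in, once; it reports no verdict.
The state is a dict: "time_s": time; "qpos": joint angles; "dq": joint speeds; "effort": joint torques, N m; "tcp_pos": TCP position; "orientation": TCP orientation; "force": force on the tool from outside, world axes, zero at the start; "torque": the same for the moment, N m; "gripper_width": finger opening in mm.
Only numpy, scipy, OpenCV 4.12 (cv2) and the standard library are available. Lean on these libraries where they do the work, as an engineer would, in place of code of your own. Each camera call takes 0.05 s, during which the arm holds its last target.

## Working session

There is one attempt and no reset: what is moved stays moved. The work goes in short steps, Python scripts to look and compute and a tool call to move; the robot and the scene stay as the last step left them, time stands still between calls to the robot, and variables do not carry over. Pictures are saved under pics/ and viewed, and the job is handed in when it is done.

Besides the shell and the picture viewer there is one more tool, called after ">>>" as name([rows], argument=value, ...), one row to a line, values as JSON. apply_moves: Moves the arm, as the interface text tells. Shifts and turns lie within -1 to 1; 1 stands for 0.05 m of shift or 6 degrees of turn. Its arguments: {"type":"object","properties":{"targets":{"type":"array"},"newtons":{"type":"number"}},"required":["targets"]}

```bash
ls; mkdir -p pics; python3 - <<'E'
from cell import sensors, optics, order
import cv2
s=sensors.sense(); print(s)
for n in ["scene","top","wrist"]:
    p=optics.camera_params(n); print(n,p)
    im=optics.snapshot(n); cv2.imwrite(f"pics/{n}0.png",im[:,:,::-1])
E
```

```text
pics
{'time_s': 0.0, 'qpos': array([ 1.07042830e+00,  4.91594443e-01,  1.55945489e+00, -1.63901687e-05,
        1.09172034e+00, -1.05608772e-01]), 'dq': array([ 2.33195195e-03, -1.08379941e-04,  4.71238613e-04, -4.74869709e-05,
        8.84842026e-04,  7.64437088e-04]), 'effort': array([ 2.86881921e-03, -6.12672687e+01, -2.58178926e+01,  6.93400763e-02,
        4.81777894e-02, -1.62498009e-04]), 'tcp_pos': array([240.24286794, 576.73319474, 233.0381992 ]), 'orientation': array([ 1.96096767e-01,  9.80584372e-01, -5.63867550e-04, -1.68655449e-04]), 'force': array([-0.8354115 ,  0.70343983,  0.05673241]), 'torque': array([0.01313266, 0.01070084, 0.02983084]), 'gripper_width': 95.40901859232854}
scene {'fovy': 54.92162948296686, 'cx': 316.9019516110778, 'cy': 236.44988202626354, 'R': array([[-0.18574466,  0.98258857, -0.00431563],
       [ 0.61591576,  0.11300591, -0.77966496],
       [-0.76560218, -0.14747667, -0.62618203]]), 't': array([ 182.04830119, -250.05877089, 1246.81174664])}
top {'fovy': 53.21237779829719, 'cx': 318.21032763778965, 'cy': 235.84696355920198, 'R': array([[ 1.09627557e-02, -9.99939907e-01,  3.46431548e-05],
       [-9.93759738e-01, -1.08988459e-02, -1.11008096e-01],
       [ 1.11001803e-01,  1.18252766e-03, -9.93819501e-01]]), 't': array([-102.48360503,  531.98079864, 1014.39352296])}
wrist {'fovy': 63.135236802328116, 'cx': 320.40337546659856, 'cy': 239.14039666161278, 'R': array([[ 0.3841975 ,  0.92324954, -0.0016005 ],
       [ 0.89714544, -0.37292419,  0.23676488],
       [ 0.21799621, -0.09240035, -0.97156566]]), 't': array([-626.03834137,  -27.43387175,  390.77822977])}
```

View pics/scene0.png

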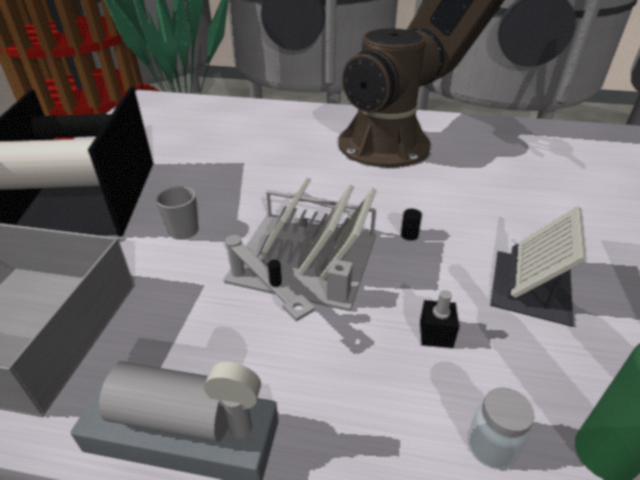

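View pics/top0.png

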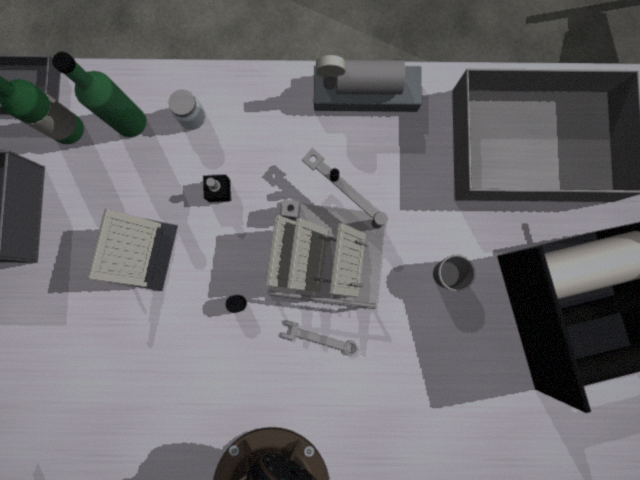

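View pics/wrist0.png

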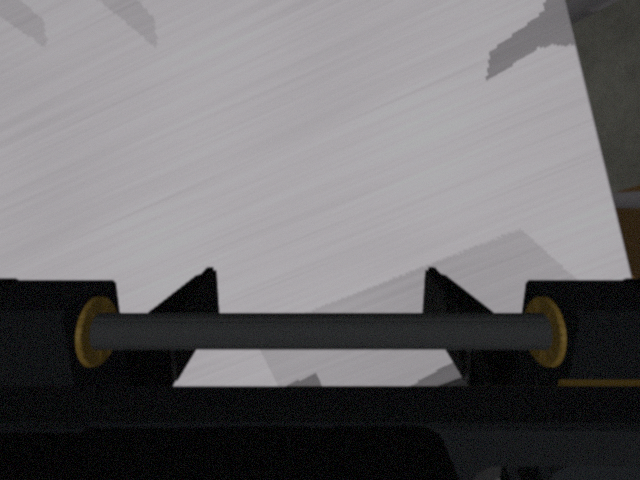

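The scene view shows the rack in the middle with three plates, the gate swung out, the pin block at about (440,320) and the stand at (540,260). In the top view the stand is at (130,250), the pin at (213,185), the rack at (325,255) and the gate from (380,219) to (313,160). I'll zoom in next.

```bash
cat > h.py <<'E'
import numpy as np, cv2
from cell import sensors, optics, order
def K(p):
    f=240/np.tan(np.radians(p['fovy'])/2); return f,p['cx'],p['cy']
def proj(p,X):
    X=np.atleast_2d(X); c=X@np.array(p['R']).T+p['t']; f,cx,cy=K(p)
    return np.c_[f*c[:,0]/c[:,2]+cx, f*c[:,1]/c[:,2]+cy]
def ray(p,uv):
    f,cx,cy=K(p); R=np.array(p['R']); d=R.T@np.array([(uv[0]-cx)/f,(uv[1]-cy)/f,1.0])
    return -R.T@np.array(p['t']), d/np.linalg.norm(d)
def onz(p,uv,z):
    o,d=ray(p,uv); return o+d*(z-o[2])/d[2]
def tri(p1,u1,p2,u2):
    o1,d1=ray(p1,u1);o2,d2=ray(p2,u2)
    A=np.c_[d1,-d2]; s=np.linalg.lstsq(A,o2-o1,rcond=None)[0]
    a=o1+d1*s[0]; b=o2+d2*s[1]; return (a+b)/2, np.linalg.norm(a-b)
def crop(im,x0,y0,w,h,k,name):
    c=im[y0:y0+h,x0:x0+w]; c=cv2.resize(c,None,fx=k,fy=k,interpolation=cv2.INTER_CUBIC); cv2.imwrite(name,c)
E
python3 - <<'E'
from h import *
t=cv2.imread('pics/top0.png'); s=cv2.imread('pics/scene0.png')
crop(t,255,140,140,180,3,'/tmp/a.png'); crop(t,80,160,160,140,4,'pics/t_st.png')
crop(t,250,140,150,120,5,'pics/t_r1.png');crop(t,250,200,150,120,5,'pics/t_r2.png')
crop(s,215,170,170,150,4,'pics/s_r.png'); crop(s,410,190,190,160,4,'pics/s_st.png')
for n in ['scene','top','wrist']:
    p=optics.camera_params(n); print(n,-np.array(p['R']).T@p['t'])
E
```

```text
scene [1142.39143102   33.2551863   586.55469937]
top [ 417.18509245  -97.87901812 1067.18179112]
wrist [179.95244207 603.87803676 385.23983107]
```

View pics/t_st.png

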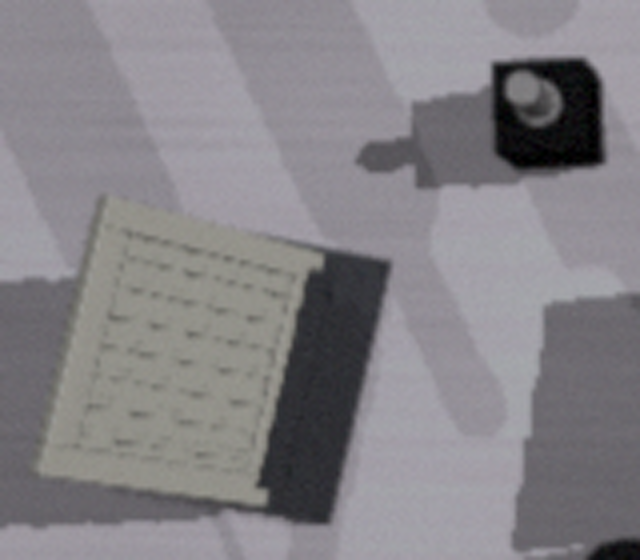

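View pics/t_r1.png

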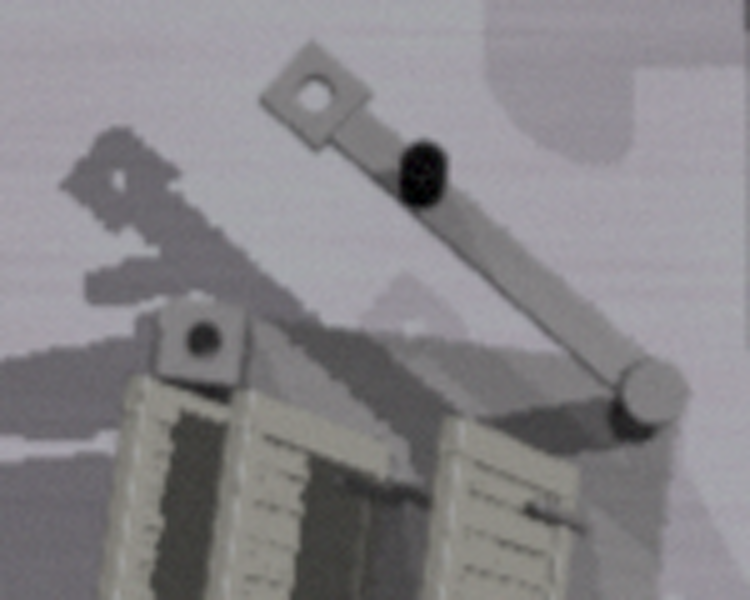

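View pics/t_r2.png

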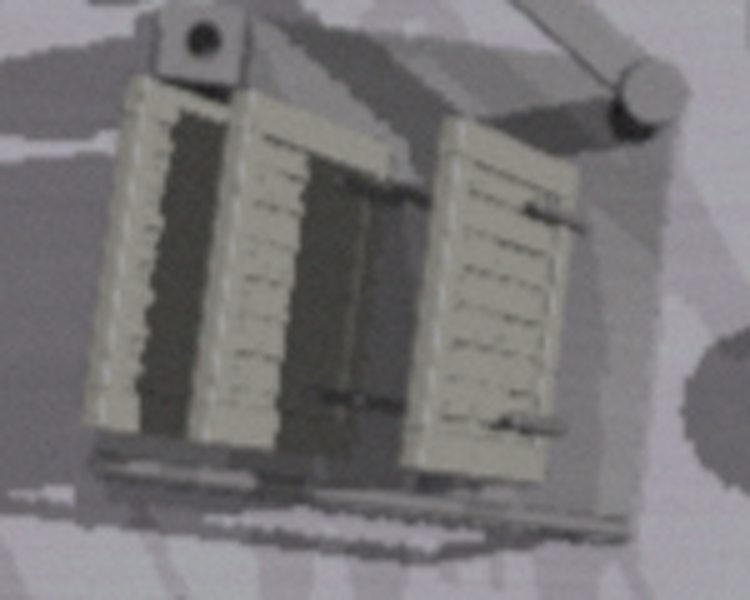

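View pics/s_r.png

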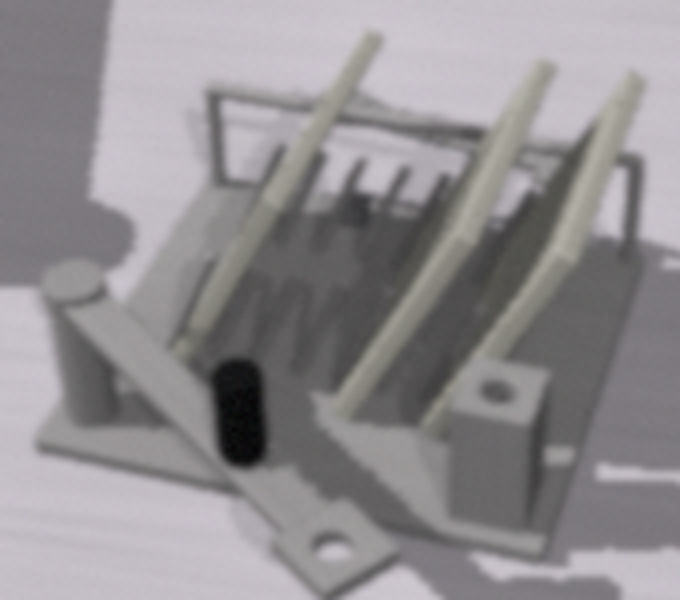

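View pics/s_st.png

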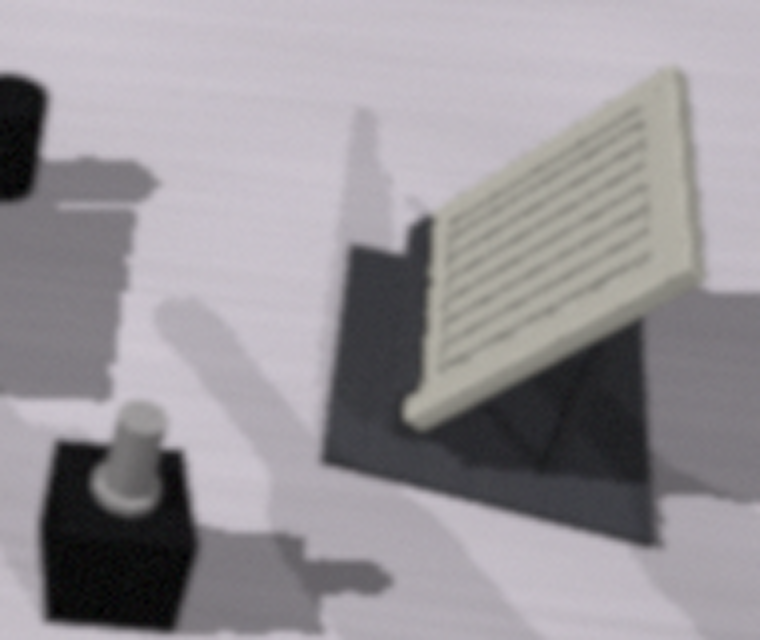

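Crops: the plate's top-view corners are at about (106,208), (90,277), (160,223) and (146,285). The empty slot is second from the hinge (y=-36). The post hole is at (291,207), the eye at (312.6,158) and the hinge cap at (381,218). Now I'll triangulate these.

```bash
cat > m1.py <<'E'
from h import *
T=optics.camera_params('top'); S=optics.camera_params('scene')
def c(x,y,k,x0,y0): return ((x+.5)/k-.5+x0,(y+.5)/k-.5+y0)
r1=lambda x,y:c(x,y,5,250,140); r2=lambda x,y:c(x,y,5,250,200); st=lambda x,y:c(x,y,4,80,160)
sr=lambda x,y:c(x,y,4,215,170); ss=lambda x,y:c(x,y,4,410,190)
E
python3 - <<'E'
from m1 import *
def pr(n,a,b): 
    X,e=tri(T,a,S,b); print(n,X.round(1),round(e,1)); return X
pr('posthole 74',r1(205,338),sr(497,392))
pr('eye 84',r1(315,92),sr(333,546))
pr('hingecap',r1(655,392),sr(75,280))
pr('knobtop 126',r1(425,163),sr(238,367))
pr('pintop 93',st(524,90),ss(140,413))
print('--plate')
# top edge corners top-left(far x = near scene cam)
pr('A top farx',st(104,195),ss(698,270)); pr('B top nearx',st(38,472),ss(674,70))
pr('C bottom farx',st(324,252),ss(410,405)); pr('D bot nearx',st(268,500),ss(436,215))
print('--rack')
print('posthole on z',onz(T,r1(205,338),74),onz(S,sr(497,392),74))
print('eye on z',onz(T,r1(315,92),84),onz(S,sr(333,546),84))
pr('p3 topfar',r2(440,120),sr(280,200)) 
E
```

```text
posthole 74 [588.1 -37.6  72.9] 0.8
eye 84 [691.9 -82.8  82.7] 0.6
hingecap [ 565.1 -224.8   86.2] 1.3
knobtop 126 [ 650.6 -127.4  127.2] 1.6
pintop 93 [635.6 127.5  92.8] 0.2
--plate
A top farx [570.7 321.4 137.9] 0.0
B top nearx [434.9 345.5 136.3] 0.6
C bottom farx [557.  245.6  40.1] 2.0
D bot nearx [423.5 273.2  36.4] 7.0
--rack
posthole on z [588.00188155 -38.06232657  74.        ] [589.19486148 -37.01768777  74.        ]
eye on z [691.58165794 -83.10610849  84.        ] [692.96417917 -82.24745266  84.        ]
p3 topfar [ 547.  -135.4  127.7] 1.1
```

```bash
python3 - <<'E'
from h import *
t=cv2.imread('pics/top0.png'); crop(cv2.convertScaleAbs(t,alpha=1.8,beta=20),0,40,200,240,3,'pics/t_left.png')
E
cat > plan.py <<'E'
from h import *
from scipy.spatial.transform import Rotation as Ro
def Rtool(zdir,ydir):
    z=np.array(zdir)/np.linalg.norm(zdir); y=np.array(ydir)-np.dot(ydir,z)*z; y/=np.linalg.norm(y)
    return np.c_[np.cross(y,z),y,z]
def cur():
    s=sensors.sense(); return s['tcp_pos'].copy(), Ro.from_quat(s['orientation'])
def plan(wps,grip,start=None,dec=2):
    """wps: list of (pos,R,N)"""
    p,R=start or cur(); rows=[]
    for (tp,tR,N) in wps:
        tR=Ro.from_matrix(tR) if not isinstance(tR,Ro) else tR
        for i in range(N):
            k=N-i
            w=(R.inv()*tR).as_rotvec()/k; d=R.inv().apply((np.array(tp)-p)/k)
            row=np.round(np.r_[d/50,np.degrees(w)/6],dec)
            rows.append(list(map(float,row))+[grip])
            p=p+R.apply(row[:3]*50); R=R*Ro.from_rotvec(np.radians(row[3:6]*6))
        print('end',p.round(2),'res',(np.array(tp)-p).round(2),np.degrees((R.inv()*tR).magnitude()).round(2))
    print('maxshift',max(np.linalg.norm(r[:3])*50 for r in rows).__round__(1),'maxturn',max(np.linalg.norm(r[3:6])*6 for r in rows).__round__(1))
    print('[['+',\n'.join(str([int(v) if v==int(v) else v for v in r]) for r in rows)+']]')
    return p,R
def st():
    s=sensors.sense(); R=Ro.from_quat(s['orientation']).as_matrix()
    print('t',round(s['time_s'],2),'p',s['tcp_pos'].round(1),'F',s['force'].round(1),'w',round(s['gripper_width'],1),'q',s['qpos'].round(2)); print(R.round(3))
# scene estimates
pl_yaw=-0.176
def lean(yaw,a): # direction: up leaning a towards +y of frame with yaw
    n=np.array([-np.sin(yaw),np.cos(yaw),0]); return n*np.sin(a)+np.array([0,0,np.cos(a)]), n*np.cos(a)-np.array([0,0,np.sin(a)])
E
python3 - <<'E'
from plan import *
z,n=lean(pl_yaw,.6); top=np.array([502.1,329.4,139.9]); g=top-16*z
Rg=Rtool(-z,n); print(g,Rg.round(3))
plan([([430,440,260],Rg,7),(g+110*z,Rg,4)],1)
E
```

```text
[500.5181629  320.50528253 126.69463016] [[-0.985  0.145 -0.099]
 [ 0.175  0.813 -0.556]
 [-0.    -0.565 -0.825]]
end [430.01 440.21 260.07] res [-0.01 -0.21 -0.07] 0.03
end [511.53 381.57 217.76] res [-0.14  0.08 -0.28] 0.03
maxshift 33.9 maxturn 5.2
[[[-0.65, -0.15, -0.08, 0.81, -0.09, -0.29, 1],
[-0.65, -0.18, -0.06, 0.81, -0.09, -0.29, 1],
[-0.64, -0.2, -0.03, 0.82, -0.09, -0.29, 1],
[-0.63, -0.22, -0.01, 0.81, -0.09, -0.29, 1],
[-0.63, -0.24, 0.02, 0.82, -0.09, -0.29, 1],
[-0.62, -0.26, 0.04, 0.81, -0.09, -0.29, 1],
[-0.61, -0.27, 0.07, 0.82, -0.09, -0.29, 1],
[-0.45, -0.06, 0.3, 0, 0, 0, 1],
[-0.45, -0.06, 0.3, 0, 0, 0, 1],
[-0.45, -0.06, 0.3, 0, 0, 0, 1],
[-0.46, -0.06, 0.29, 0, 0, 0, 1]]]
```

View pics/t_left.png

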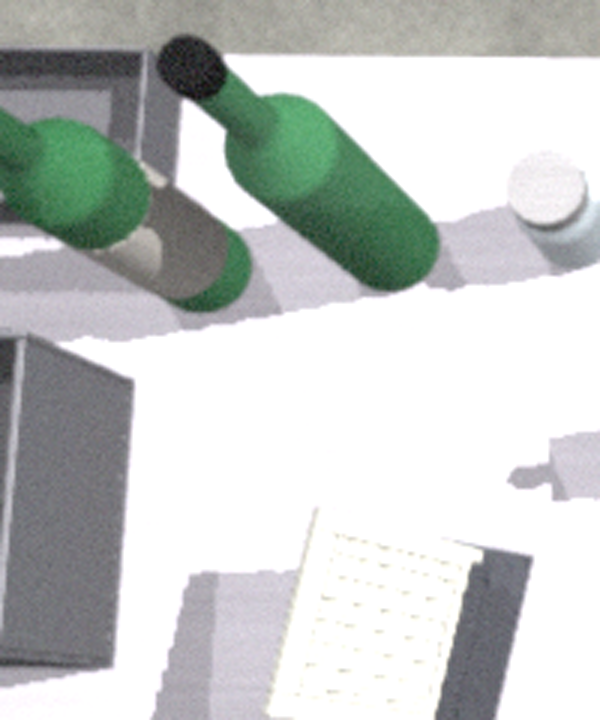

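The box left of the stand is about 130 mm high with its near side at y≈510, so it's clear of the path. The plate's top edge measures 138 mm wide and its height fits. Moving to the pre-grasp.

>>> apply_moves([
  [[-0.65,-0.15,-0.08,0.81,-0.09,-0.29,1],[-0.65,-0.18,-0.06,0.81,-0.09,-0.29,1],[-0.64,-0.2,-0.03,0.82,-0.09,-0.29,1],[-0.63,-0.22,-0.01,0.81,-0.09,-0.29,1],[-0.63,-0.24,0.02,0.82,-0.09,-0.29,1],[-0.62,-0.26,0.04,0.81,-0.09,-0.29,1],[-0.61,-0.27,0.07,0.82,-0.09,-0.29,1],[-0.45,-0.06,0.3,0,0,0,1],[-0.45,-0.06,0.3,0,0,0,1],[-0.45,-0.06,0.3,0,0,0,1],[-0.46,-0.06,0.29,0,0,0,1],[0,0,0,0,0,0,1]],
], newtons=25)

```text
time_s: 1.35
tcp_pos: [513.2, 379.6, 216.3]
orientation: [0.085, 0.951, -0.295, -0.027]
force: [0.1, 0.3, -0.4]
gripper_width: 95.1
```

```bash
python3 - <<'E'
from plan import *
st(); p=optics.camera_params('wrist'); np.savez('w1.npz',**p)
cv2.imwrite('pics/w1.png',optics.snapshot('wrist')[:,:,::-1]); print(st())
E
```

```text
t 1.35 p [513.2 379.6 216.3] F [ 0.1  0.3 -0.4] w 95.1 q [ 0.68  0.73  1.27 -0.38  1.62 -0.64]
[[-0.984  0.146 -0.101]
 [ 0.177  0.812 -0.557]
 [ 0.001 -0.566 -0.824]]
t 1.4 p [512.2 380.7 217.2] F [-0.8 -0.2 -0.5] w 95.0 q [ 0.68  0.73  1.27 -0.38  1.62 -0.64]
[[-0.984  0.145 -0.1  ]
 [ 0.177  0.812 -0.556]
 [ 0.001 -0.565 -0.825]]
None
```

View pics/w1.png

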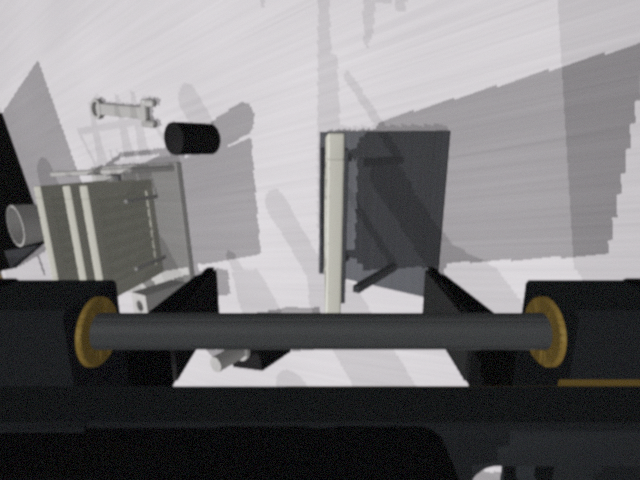

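The wrist view shows the plate's top edge as a bright strip, about u 326–344 and rows 135–310, parallel to the tool's x axis. I'll intersect it with the known top height.

```bash
python3 - <<'E'
from plan import *
im=cv2.imread('pics/w1.png'); crop(im,290,110,180,210,3,'pics/w1c.png')
hsv=cv2.cvtColor(im,cv2.COLOR_BGR2HSV)
for r in (140,150,160,180,200,220,240,260,280,300,308): print(r,[tuple(int(v) for v in im[r,c]) for c in range(322,350,2)])
E
```

```text
140 [(96, 93, 88), (109, 108, 110), (177, 185, 185), (199, 207, 208), (180, 190, 190), (175, 185, 186), (177, 185, 186), (174, 183, 184), (175, 182, 183), (170, 180, 180), (159, 168, 168), (108, 110, 109), (97, 92, 92), (108, 100, 98)]
150 [(55, 55, 54), (86, 89, 89), (176, 186, 187), (202, 212, 212), (182, 192, 194), (176, 184, 186), (175, 183, 185), (171, 180, 182), (169, 178, 180), (165, 177, 177), (154, 162, 164), (90, 97, 99), (67, 61, 63), (75, 69, 70)]
160 [(56, 53, 52), (89, 92, 94), (179, 189, 190), (191, 200, 201), (174, 182, 183), (167, 177, 178), (165, 174, 176), (165, 174, 176), (161, 170, 171), (159, 168, 169), (141, 149, 149), (88, 90, 90), (73, 65, 63), (62, 54, 57)]
180 [(51, 49, 47), (109, 117, 114), (162, 172, 172), (194, 203, 205), (181, 189, 192), (175, 185, 187), (173, 182, 182), (171, 180, 181), (170, 180, 181), (168, 177, 178), (139, 147, 149), (79, 79, 79), (71, 64, 66), (86, 82, 80)]
200 [(55, 52, 51), (135, 143, 142), (188, 197, 198), (197, 207, 207), (178, 187, 189), (175, 184, 185), (173, 182, 184), (174, 182, 184), (172, 181, 181), (167, 176, 177), (132,
[... 766 characters left out ...]
), (185, 188, 192), (191, 199, 200), (188, 197, 199), (177, 187, 188), (177, 185, 187), (175, 183, 185), (172, 181, 183), (170, 178, 180), (138, 146, 147), (70, 67, 68), (93, 87, 89), (185, 181, 185), (198, 195, 198)]
300 [(200, 198, 201), (193, 195, 197), (201, 210, 211), (185, 194, 196), (177, 187, 188), (178, 186, 188), (176, 185, 186), (172, 182, 182), (167, 176, 176), (125, 133, 134), (69, 68, 68), (124, 120, 123), (196, 192, 195), (201, 196, 201)]
308 [(203, 200, 203), (196, 198, 198), (203, 211, 210), (183, 193, 194), (178, 186, 188), (175, 184, 186), (173, 183, 183), (174, 182, 184), (168, 176, 176), (165, 166, 169), (203, 200, 203), (203, 200, 203), (203, 199, 202), (202, 199, 201)]
```

View pics/w1c.png

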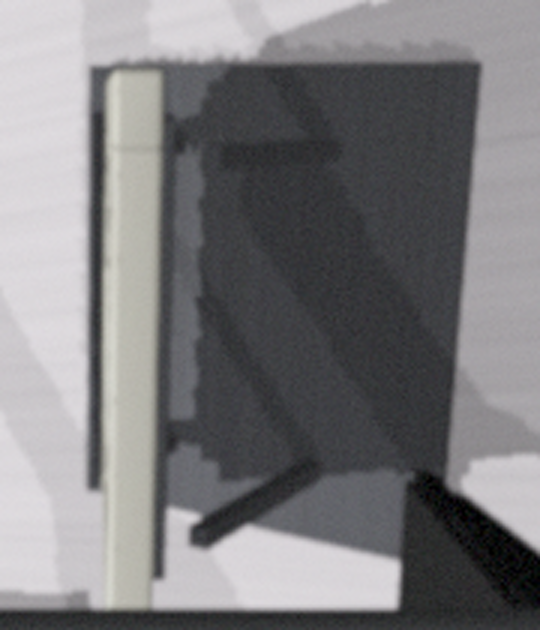

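```bash
python3 - <<'E'
from plan import *
d=dict(np.load('w1.npz')); z,n=lean(pl_yaw,.6); top=np.array([502.1,329.4,139.9])
def onp(uv,p0,nn):
    o,r=ray(d,uv); return o+r*np.dot(p0-o,nn)/np.dot(r,nn)
u=np.array([np.cos(pl_yaw),np.sin(pl_yaw),0])
for r,a,b in ((150,325,343.5),(220,323.7,341.5),(300,323.5,339.7)):
    P=onp((a,r),top,z);Q=onp((b,r),top,z); M=(P+Q)/2
    print(r,M.round(1),np.linalg.norm(P-Q).round(1),'along u',np.dot(M-top,u).round(1),'along n',np.dot(M-top,n).round(1))
P=onp((335,133.5),top,z); print('near-x end',P.round(1),np.dot(P-top,u).round(1))
s=sensors.sense(); print(proj(d,s['tcp_pos']), proj(d,s['tcp_pos']-s['tcp_pos']+top))
E
```

```text
150 [444.1 346.7 135.2] 11.3 along u -60.1 along n 8.3
220 [486.8 338.4 135.6] 11.4 along u -16.6 along n 7.6
300 [540.5 328.6 135.8] 10.9 along u 37.9 along n 7.2
near-x end [434.5 348.7 135. ] -69.9
[[319.36847371 303.4879777 ]] [[320.77357734 245.24180146]]
```

```bash
python3 - <<'E'
from m1 import *
from plan import *
z,n=lean(pl_yaw,.6); top=np.array([502.1,329.4,139.9]);u=np.array([np.cos(pl_yaw),np.sin(pl_yaw),0])
s0=cv2.imread('pics/scene0.png');t0=cv2.imread('pics/top0.png')
for k,col in ((0,(0,0,255)),(7.6,(0,255,0))):
  for a in (-70,70):
    for b in (-5,5):
      X=top+k*n+a*u+b*n
      pt=proj(T,X)[0];ps=proj(S,X)[0]; print(k,a,b,pt.round(1),ps.round(1))
def big(im,x0,y0,w,h,k,P,name):
    c_=cv2.resize(im[y0:y0+h,x0:x0+w],None,fx=k,fy=k,interpolation=cv2.INTER_CUBIC)
    for (q,col) in P: cv2.circle(c_,(int((q[0]-x0+.5)*k),int((q[1]-y0+.5)*k)),3,col,-1)
    return c_
P=[(X,col) for kk,col in ((0,(0,0,255)),(7.6,(0,200,0))) for X in [top+kk*n+a*u+b*n for a in (-70,70) for b in (-5,5)]]
A=big(t0,80,195,50,95,6,[(proj(T,X)[0],c) for X,c in P],'')
B=big(s0,560,195,40,95,6,[(proj(S,X)[0],c) for X,c in P],'')
cv2.imwrite('pics/chk.png',np.hstack([A,B]))
E
```

```text
0 -70 -5 [ 91.7 278.9] [574.3 202.7]
0 -70 5 [ 89.  278.1] [578.5 206.4]
0 70 -5 [108.7 208.2] [579.2 253.8]
0 70 5 [105.9 207.9] [584. 258.]
7.6 -70 -5 [ 89.6 278.3] [577.5 205.5]
7.6 -70 5 [ 86.9 277.6] [581.7 209.2]
7.6 70 -5 [106.6 208. ] [582.8 257. ]
7.6 70 5 [103.8 207.7] [587.6 261.2]
```

View pics/chk.png

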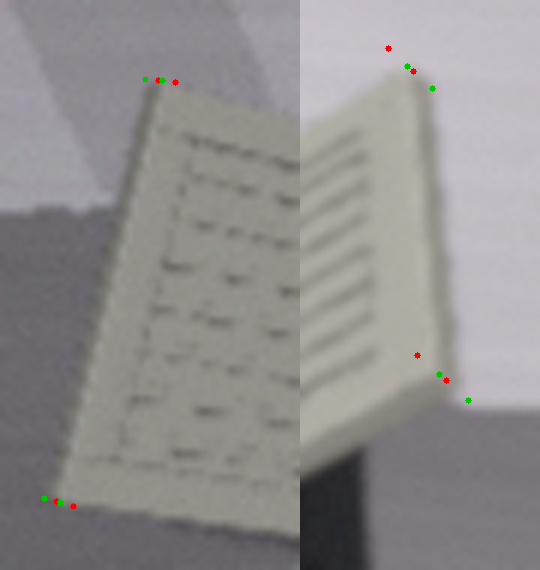

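The wrist and fixed-camera estimates of the plate differ by 7 mm along its normal. I'll aim between them with a part-open gripper, then centre in the wrist image before closing.

```bash
python3 - <<'E'
from plan import *
z,n=lean(pl_yaw,.6); top=np.array([502.1,329.4,139.9])+4.5*n; g=top-16*z
Rg=Rtool(-z,n); u=np.array([np.cos(pl_yaw),np.sin(pl_yaw),0])
plan([(g+40*z,Rg,4),(g,Rg,3)],.5)
E
```

```text
end [504.95 346.33 157.03] res [0.17 0.07 0.14] 0.04
end [500.98 324.11 124.01] res [0.19 0.05 0.15] 0.04
maxshift 17.6 maxturn 0.1
[[[0, 0.03, 0.35, 0, 0, 0, 0.5],
[0.01, 0.02, 0.35, 0, 0, 0, 0.5],
[0, 0.03, 0.34, 0, -0.01, 0, 0.5],
[0.01, 0.02, 0.35, -0.01, 0, -0.01, 0.5],
[0, 0, 0.27, 0, 0, 0, 0.5],
[0, 0, 0.26, 0, 0, 0, 0.5],
[0, 0, 0.27, 0, 0, 0, 0.5]]]
```

>>> apply_moves([
  [[0,0.03,0.35,0,0,0,0.5],[0.01,0.02,0.35,0,0,0,0.5],[0,0.03,0.34,0,0,0,0.5],[0.01,0.02,0.35,0,0,0,0.5],[0,0,0.27,0,0,0,0.4],[0,0,0.26,0,0,0,0.35],[0,0,0.27,0,0,0,0.3],[0,0,0,0,0,0,0.3]],
])

```text
time_s: 2.2
tcp_pos: [500.0, 324.2, 123.7]
orientation: [0.084, 0.952, -0.295, -0.027]
force: [0.3, 0.4, 0.7]
gripper_width: 36.6
```

```bash
python3 - <<'E'
from plan import *
st(); p=optics.camera_params('wrist'); np.savez('w2.npz',**p)
cv2.imwrite('pics/w2.png',optics.snapshot('wrist')[:,:,::-1])
E
```

```text
t 2.2 p [500.  324.2 123.7] F [0.3 0.4 0.7] w 36.6 q [ 0.63  0.76  1.48 -0.41  1.37 -0.59]
[[-0.985  0.144 -0.1  ]
 [ 0.175  0.812 -0.556]
 [ 0.001 -0.565 -0.825]]
```

View pics/w2.png

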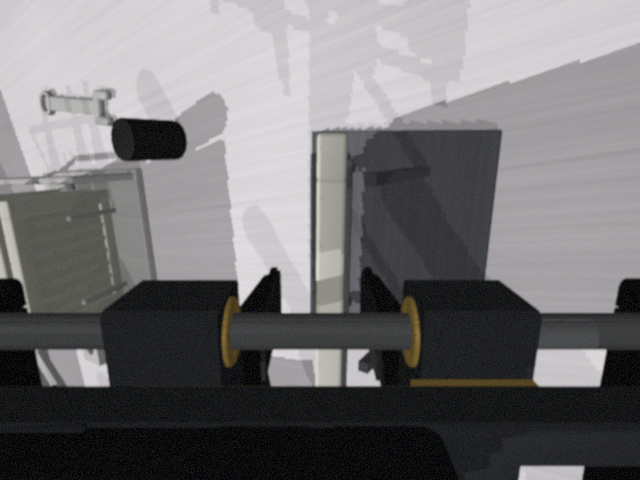

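In the wrist view the plate's top edge spans about u 316–347, while the fingers centre on u≈320.5. The plate is therefore roughly 4 mm off along tool +y. I'll refine with pixel edges.

```bash
python3 - <<'E'
from plan import *
im=cv2.imread('pics/w2.png'); g=im[:,:,1].astype(int)
for r in (170,220,250,270,365,375): print(r,[int(v) for v in g[r,306:356:2]])
crop(im,260,230,120,150,5,'pics/w2c.png')
d=dict(np.load('w2.npz')); s=sensors.sense(); R=Ro.from_quat(s['orientation']).as_matrix()
for z in (-18,0,19): print(proj(d,s['tcp_pos']+R@[0,0,z])[0], proj(d,s['tcp_pos']+R@[0,5,z])[0],proj(d,s['tcp_pos']+R@[20,5,z])[0])
E
```

```text
170 [215, 212, 150, 66, 55, 145, 206, 180, 164, 159, 160, 158, 157, 154, 155, 154, 154, 152, 147, 129, 87, 65, 54, 47, 48]
220 [218, 215, 156, 70, 59, 154, 201, 177, 163, 161, 159, 162, 160, 156, 155, 154, 153, 150, 138, 111, 75, 68, 60, 80, 91]
250 [217, 214, 154, 62, 58, 164, 197, 170, 162, 164, 164, 166, 172, 169, 179, 178, 179, 169, 132, 96, 72, 70, 76, 96, 98]
270 [215, 214, 154, 67, 68, 185, 212, 190, 189, 185, 186, 184, 185, 182, 184, 180, 179, 172, 142, 83, 74, 66, 87, 101, 102]
365 [138, 138, 134, 155, 194, 210, 193, 182, 187, 186, 185, 184, 184, 182, 183, 181, 170, 140, 79, 63, 117, 192, 198, 198, 198]
375 [149, 139, 139, 135, 155, 209, 199, 188, 185, 189, 187, 185, 186, 184, 183, 180, 167, 128, 71, 65, 141, 201, 199, 200, 200]
[318.6173295  326.33039192] [332.03477035 326.34829594] [332.46080006 275.37095348]
[318.87910349 306.79664571] [330.85721107 306.81177352] [331.20105443 260.88339879]
[319.1006901  290.26170804] [329.86043963 290.27464655] [330.14174991 248.70099317]
```

View pics/w2c.png

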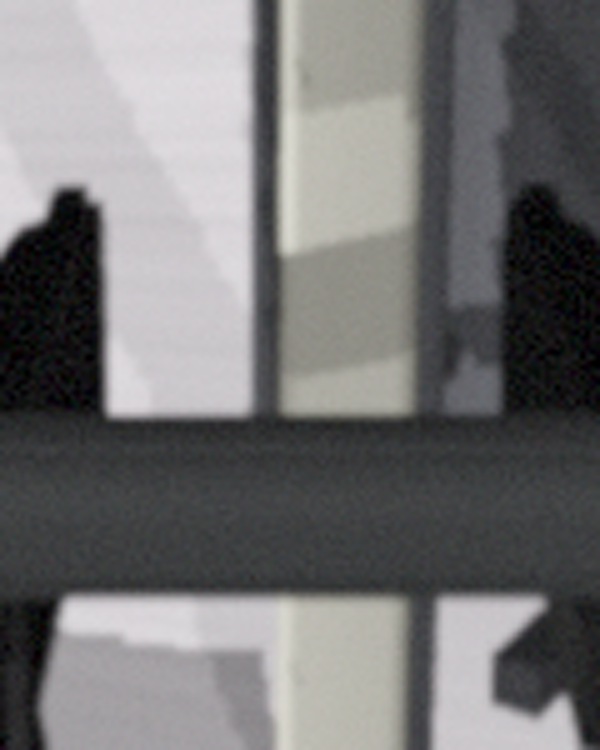

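>>> apply_moves([
  [[0,0.07,0,0,0,0,0.3],[0,0,0,0,0,0,0.2],[0,0,0,0,0,0,0],[0,0,0,0,0,0,0],[0,0,0,0,0,0,0],[0,0,0,0,0,0,0]],
], newtons=30)

```text
time_s: 2.85
tcp_pos: [501.1, 327.6, 123.6]
orientation: [0.084, 0.952, -0.295, -0.026]
force: [-1.0, -2.0, 5.9]
gripper_width: 10.2
```

```bash
python3 - <<'E'
from plan import *
st(); p=optics.camera_params('wrist'); np.savez('w3.npz',**p)
cv2.imwrite('pics/w3.png',optics.snapshot('wrist')[:,:,::-1])
E
```

```text
t 2.85 p [501.1 327.6 123.6] F [-1.  -2.   5.9] w 10.2 q [ 0.63  0.76  1.48 -0.41  1.38 -0.58]
[[-0.985  0.145 -0.098]
 [ 0.175  0.812 -0.556]
 [-0.001 -0.565 -0.825]]
```

View pics/w3.png

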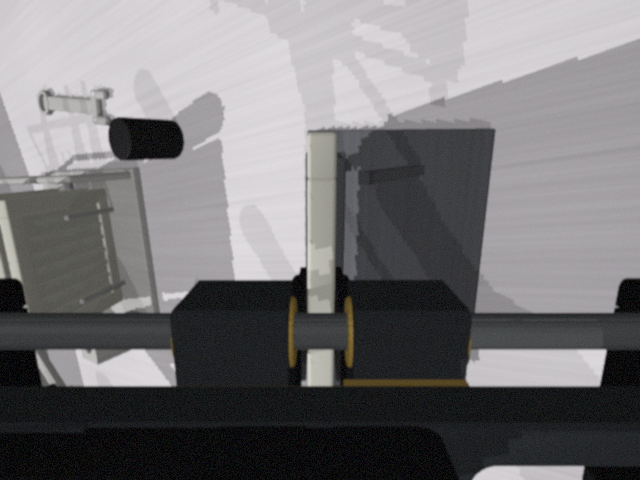

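The plate is gripped (width 10.2 mm) and the wrist view shows it centred between the pads at u 307–336. Lifting, then moving over the rack.

```bash
cat >> plan.py <<'E'
rk_yaw=-0.122; slot=np.array([478.4,-145.9,12.])
E
python3 - <<'E'
from plan import *
d=dict(np.load('w3.npz')); s=sensors.sense(); R=Ro.from_quat(s['orientation']).as_matrix(); p=s['tcp_pos']
for h in (12,16,20):
    o,r=ray(d,(321,132)); pp=p-h*R[:,2]; X=o+r*np.dot(pp-o,R[:,2])/np.dot(r,R[:,2]); print(h,(R.T@(X-p)).round(1))
z,n=lean(pl_yaw,.6); Rg=Rtool(-z,n); z2,n2=lean(rk_yaw,.4); R2=Rtool(-z2,n2)
p0=cur()[0]
a=p0+35*z; b=np.array([a[0],a[1]-10,285]); c=slot+(150+114)*z2+[0,0,15]
print(c)
r=plan([(a,Rg,3),(b,Rg,4)],0)
plan([(c,R2,11)],0,start=r)
E
```

```text
12 [ 69.8   0.9 -12. ]
16 [ 69.7   0.9 -16. ]
20 [ 69.5   0.9 -20. ]
[490.91129564 -43.85769468 270.16010242]
end [504.51 347.1  152.48] res [ 0.02 -0.01  0.  ] 0.04
end [504.79 337.15 285.18] res [-0.25 -0.05 -0.18] 0.04
maxshift 33.4 maxturn 0.1
[[[0, 0, -0.23, 0, 0, 0, 0],
[0, 0, -0.23, 0, 0, 0, 0],
[0, 0, -0.24, 0, 0.01, 0, 0],
[-0.01, -0.41, -0.52, 0, 0, 0, 0],
[-0.01, -0.42, -0.52, 0, 0, 0, 0],
[-0.01, -0.41, -0.52, 0, 0, 0, 0],
[-0.01, -0.42, -0.52, 0, 0, 0, 0]]]
end [490.7  -43.66 270.  ] res [ 0.21 -0.19  0.16] 0.01
maxshift 34.9 maxturn 1.1
[[[-0.1, -0.55, 0.41, -0.17, -0.02, -0.04, 0],
[-0.09, -0.56, 0.4, -0.17, -0.02, -0.04, 0],
[-0.09, -0.57, 0.39, -0.17, -0.02, -0.04, 0],
[-0.09, -0.57, 0.38, -0.18, -0.02, -0.04, 0],
[-0.08, -0.58, 0.37, -0.17, -0.02, -0.04, 0],
[-0.08, -0.59, 0.36, -0.18, -0.03, -0.04, 0],
[-0.08, -0.59, 0.35, -0.17, -0.02, -0.04, 0],
[-0.07, -0.6, 0.34, -0.18, -0.03, -0.04, 0],
[-0.07, -0.61, 0.33, -0.17, -0.02, -0.05, 0],
[-0.07, -0.61, 0.31, -0.18, -0.03, -0.04, 0],
[-0.06, -0.62, 0.31, -0.17, -0.02, -0.05, 0]]]
```

>>> apply_moves([
  [[0,0,-0.23,0,0,0,0],[0,0,-0.23,0,0,0,0],[0,0,-0.24,0,0,0,0],[-0.01,-0.41,-0.52,0,0,0,0],[-0.01,-0.42,-0.52,0,0,0,0],[-0.01,-0.41,-0.52,0,0,0,0],[-0.01,-0.42,-0.52,0,0,0,0]],
])

```text
time_s: 3.6
tcp_pos: [504.6, 337.5, 285.5]
orientation: [0.084, 0.952, -0.294, -0.026]
force: [0.6, 0.6, -2.2]
gripper_width: 10.0
```

>>> apply_moves([
  [[-0.1,-0.55,0.41,-0.17,-0.02,-0.04,0],[-0.09,-0.56,0.4,-0.17,-0.02,-0.04,0],[-0.09,-0.57,0.39,-0.17,-0.02,-0.04,0],[-0.09,-0.57,0.38,-0.18,-0.02,-0.04,0],[-0.08,-0.58,0.37,-0.17,-0.02,-0.04,0],[-0.08,-0.59,0.36,-0.18,-0.03,-0.04,0],[-0.08,-0.59,0.35,-0.17,-0.02,-0.04,0],[-0.07,-0.6,0.34,-0.18,-0.03,-0.04,0],[-0.07,-0.61,0.33,-0.17,-0.02,-0.05,0],[-0.07,-0.61,0.31,-0.18,-0.03,-0.04,0],[-0.06,-0.62,0.31,-0.17,-0.02,-0.05,0],[0,0,0,0,0,0,0]],
])

```text
time_s: 4.8
tcp_pos: [490.5, -46.4, 269.0]
orientation: [0.061, 0.978, -0.198, -0.012]
force: [-0.2, -0.2, -1.3]
gripper_width: 10.0
```

```bash
python3 - <<'E'
from plan import *
st(); p=optics.camera_params('wrist'); np.savez('w4.npz',**p)
for n in ('wrist','scene','top'):
    cv2.imwrite(f'pics/{n}4.png',optics.snapshot(n)[:,:,::-1])
st()
crop(cv2.imread('pics/scene4.png'),200,90,200,200,4,'pics/s4c.png')
crop(cv2.imread('pics/top4.png'),230,150,180,150,4,'pics/t4c.png')
E
```

```text
t 4.8 p [490.5 -46.4 269. ] F [-0.2 -0.2 -1.3] w 10.0 q [-0.03  0.3   1.83 -0.45  1.09 -1.25]
[[-0.992  0.114 -0.047]
 [ 0.124  0.914 -0.385]
 [-0.001 -0.388 -0.922]]
t 4.95 p [491.1 -43.2 269. ] F [ 0.5  0.1 -2.2] w 9.6 q [-0.02  0.3   1.83 -0.45  1.1  -1.25]
[[-0.993  0.112 -0.046]
 [ 0.121  0.915 -0.386]
 [-0.001 -0.388 -0.922]]
```

View pics/wrist4.png

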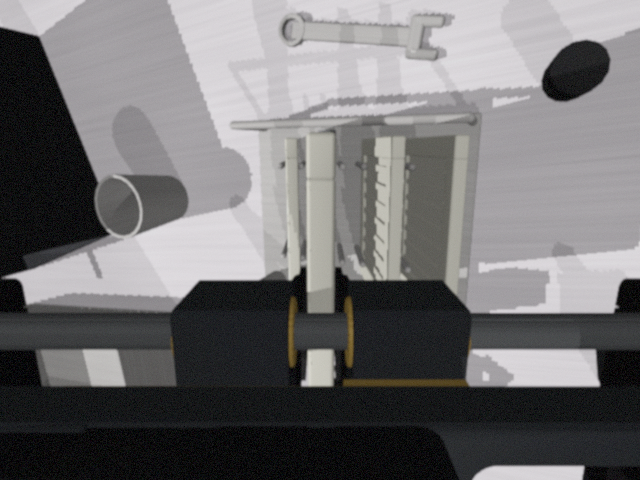

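View pics/s4c.png

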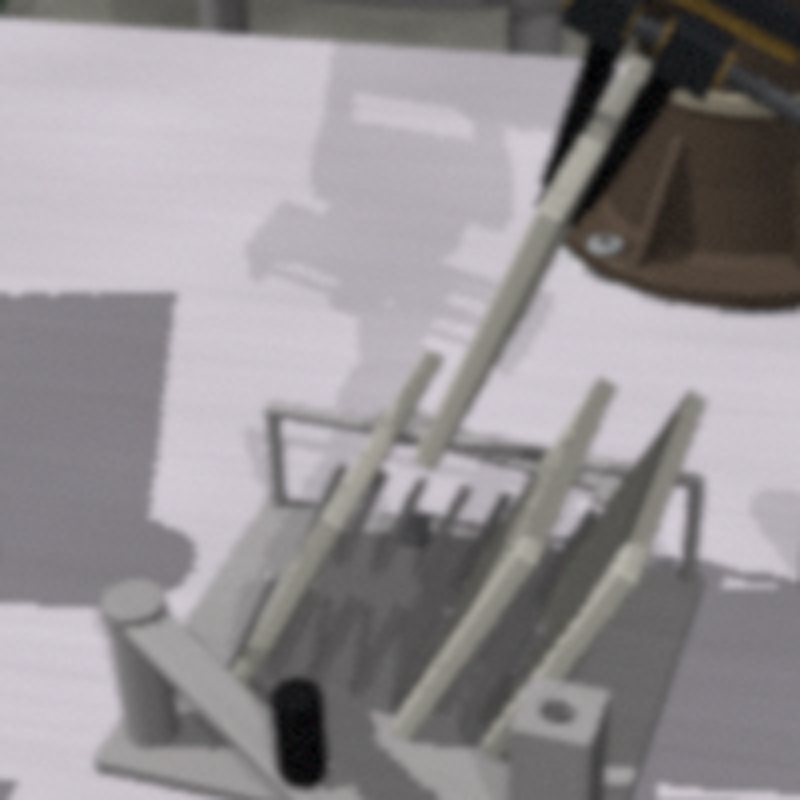

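View pics/t4c.png

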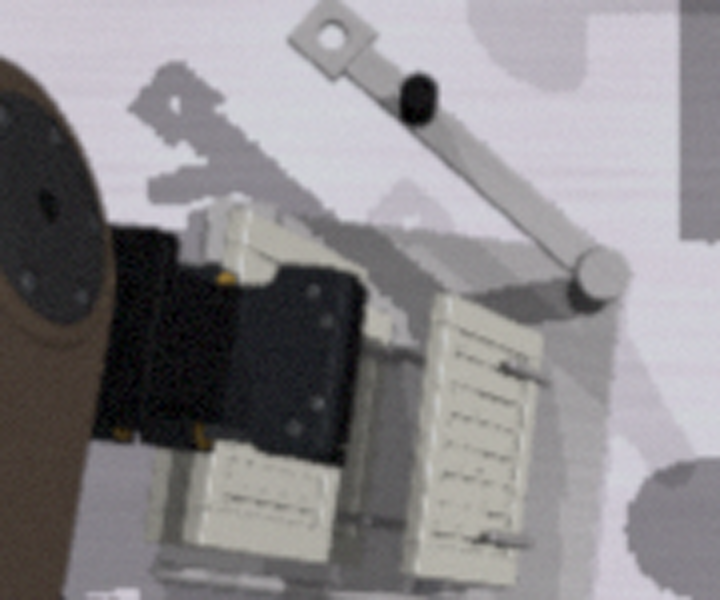

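```bash
python3 - <<'E'
from plan import *
im=cv2.imread('pics/wrist4.png'); crop(im,255,110,200,170,4,'pics/w4c.png')
d=dict(np.load('w4.npz'))
# predicted points in rack frame
o=slot-np.array([0,0,12])-(-36)*np.array([-np.sin(rk_yaw),np.cos(rk_yaw),0]); 
print('rack origin',o)
ux=np.array([np.cos(rk_yaw),np.sin(rk_yaw),0]);uy=np.array([-np.sin(rk_yaw),np.cos(rk_yaw),0])
W=lambda x,y,z:o+ux*x+uy*y+np.array([0,0,z])
s,c=np.sin(.4),np.cos(.4)
for ys in (-78,-36,6):
  for k in (-10,10):
    # rod tip 65 along lean from floor (z=10?)
    P=W(-45,ys+k*c+65*s,12-k*s+65*c); print(ys,k,P.round(1),proj(d,P)[0].round(1))
  P=W(-70,ys+130*s,12+130*c); print('top',ys,P.round(1),proj(d,P)[0].round(1))
print('rail ends',proj(d,W(-84,112,70)),proj(d,W(-84,-110,70)))
E
```

```text
rack origin [ 482.78111302 -110.16757986    0.        ]
-78 -10 [ 430.6 -166.1   75.8] [276.3 166.3]
-78 10 [ 432.8 -147.8   68. ] [297.2 166.3]
top -78 [ 410.  -128.8  131.7] [279.1 138.4]
-36 -10 [ 435.7 -124.4   75.8] [316.6 167.3]
-36 10 [ 437.9 -106.2   68. ] [338.4 167.2]
top -36 [415.1 -87.1 131.7] [329.2 138. ]
6 -10 [440.8 -82.8  75.8] [360.6 168.3]
6 10 [443.  -64.5  68. ] [383.4 168.2]
top 6 [420.2 -45.4 131.7] [385.  137.5]
rail ends [[474.81235923 119.50977567]] [[235.49038594 125.19834523]]
```

View pics/w4c.png

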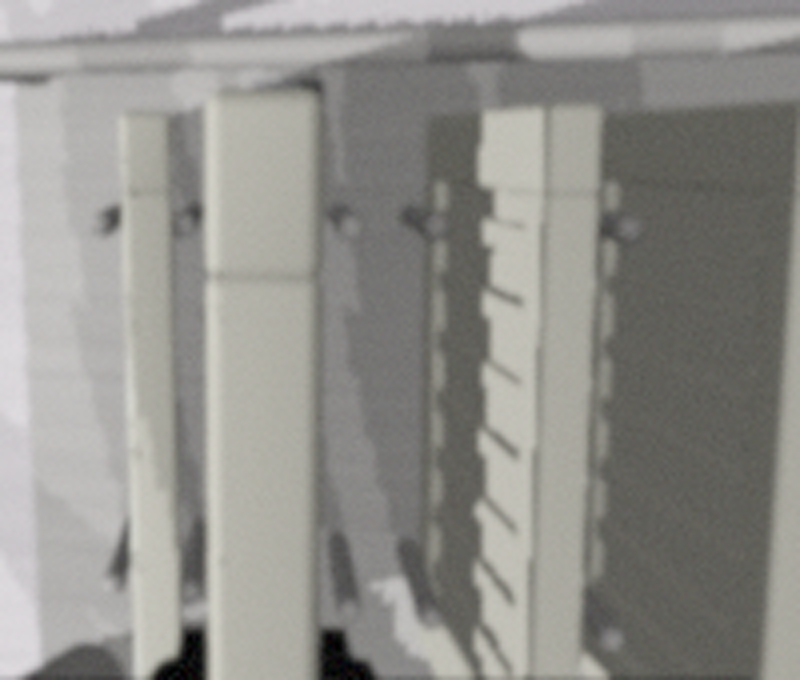

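Neighbouring rod tips in the wrist view are at about (280.5,165), (300.5,165), (341,166), (363.5,167) and (412,167). That puts the slot centre roughly 9–10 mm to tool +y, of which about 7 mm was the way I set the waypoint. I'll correct this and look again once settled.

>>> apply_moves([
  [[0,0.1,0,0,0,0,0],[0,0.09,0,0,0,0,0],[0,0,0,0,0,0,0],[0,0,0,0,0,0,0],[0,0,0,0,0,0,0]],
])

```text
time_s: 5.45
tcp_pos: [492.1, -34.5, 265.4]
orientation: [0.059, 0.978, -0.198, -0.012]
force: [-0.6, -0.1, -2.1]
gripper_width: 10.0
```

```bash
python3 - <<'E'
from plan import *
st(); p=optics.camera_params('wrist'); np.savez('w5.npz',**p)
s=sensors.sense(); R=Ro.from_quat(s['orientation']).as_matrix()
C=-np.array(p['R']).T@p['t']; print('cam in tool',(R.T@(C-s['tcp_pos'])).round(1)); print((np.array(p['R'])@R).round(3))
im=optics.snapshot('wrist')[:,:,::-1]; st(); cv2.imwrite('pics/w5.png',im); crop(im,255,110,200,170,4,'pics/w5c.png')
d=p
o=slot-np.array([0,0,12])-(-36)*np.array([-np.sin(rk_yaw),np.cos(rk_yaw),0]); 
ux=np.array([np.cos(rk_yaw),np.sin(rk_yaw),0]);uy=np.array([-np.sin(rk_yaw),np.cos(rk_yaw),0])
W=lambda x,y,z:o+ux*x+uy*y+np.array([0,0,z])
s,c=np.sin(.4),np.cos(.4)
for ys in (-78,-36,6,48):
  for k in (-10,10):
    P=W(-45,ys+k*c+65*s,12-k*s+65*c); print(ys,k,proj(d,P)[0].round(1), proj(d,W(45,ys+k*c+65*s,12-k*s+65*c))[0].round(1))
print('rail ends',proj(d,W(-84,112,70)),proj(d,W(-84,-110,70)))
E
```

```text
t 5.45 p [492.1 -34.5 265.4] F [-0.6 -0.1 -2.1] w 10.0 q [-0.01  0.31  1.83 -0.45  1.1  -1.23]
[[-0.993  0.111 -0.046]
 [ 0.12   0.915 -0.386]
 [-0.    -0.389 -0.921]]
cam in tool [  65.7    1.1 -152.6]
[[ 0.     1.     0.001]
 [-0.972  0.001 -0.237]
 [-0.237 -0.001  0.972]]
t 5.5 p [492.1 -34.6 265.4] F [ 0.5 -0.6 -2.7] w 9.9 q [-0.01  0.31  1.83 -0.45  1.1  -1.23]
[[-0.993  0.111 -0.046]
 [ 0.12   0.915 -0.386]
 [-0.    -0.389 -0.921]]
-78 -10 [263.7 165.6] [266.6 255.7]
-78 10 [284.6 165.6] [286.3 255.8]
-36 -10 [303.3 166.7] [304.1 260.5]
-36 10 [325.1 166.7] [324.6 260.5]
6 -10 [346.5 167.8] [344.8 265.7]
6 10 [369.3 167.9] [366.3 265.7]
48 -10 [394.  169.1] [389.3 271.3]
48 10 [417.8 169.1] [411.7 271.3]
rail ends [[458.78545293 119.65097278]] [[223.60912118 124.40744474]]
```

View pics/w5c.png

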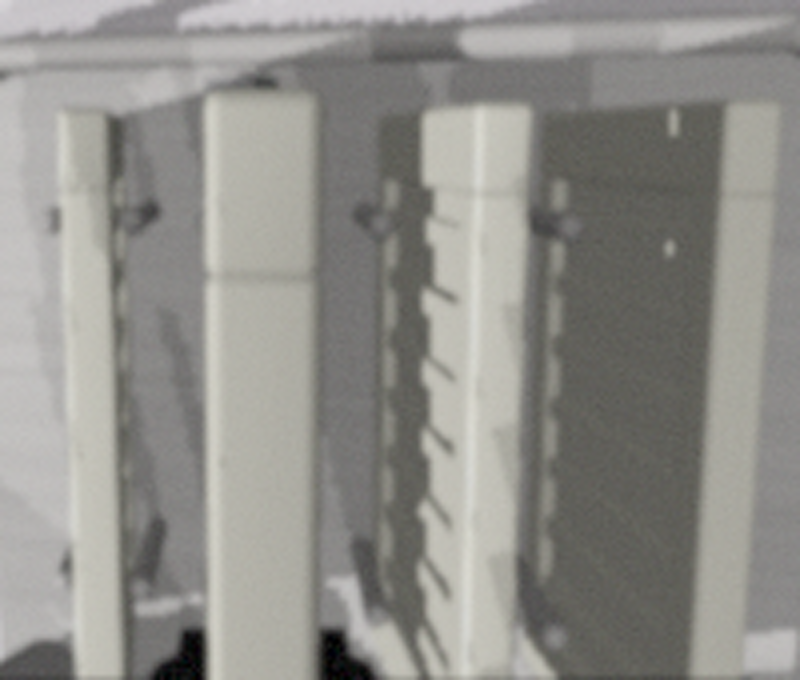

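The rods put the slot centre about 2 mm to tool −y of the held plate, and the plate is square to the slot. I'll correct this and lower along the slant to just above the rods, then look again.

>>> apply_moves([
  [[0,-0.04,0,0,0,0,0],[0,0,0.4,0,0,0,0],[0,0,0.4,0,0,0,0],[0,0,0.4,0,0,0,0],[0,0,0.4,0,0,0,0],[0,0,0.2,0,0,0,0],[0,0,0,0,0,0,0],[0,0,0,0,0,0,0]],
])

```text
time_s: 6.3
tcp_pos: [488.0, -71.3, 183.8]
orientation: [0.059, 0.978, -0.198, -0.012]
force: [0.5, -0.6, -2.0]
gripper_width: 10.0
```

```bash
cat > look.py <<'E'
from plan import *
import sys
n=sys.argv[1]; st(); p=optics.camera_params('wrist'); np.savez(f'w{n}.npz',**p)
for c in sys.argv[2:]:
    im=optics.snapshot(c)[:,:,::-1]; cv2.imwrite(f'pics/{c}{n}.png',im)
E
python3 look.py 6 wrist scene; python3 - <<'E'
from plan import *
crop(cv2.imread('pics/wrist6.png'),220,80,250,210,3,'pics/w6c.png'); crop(cv2.imread('pics/scene6.png'),220,120,170,180,4,'pics/s6c.png')
d=dict(np.load('w6.npz'))
o=slot-np.array([0,0,12])-(-36)*np.array([-np.sin(rk_yaw),np.cos(rk_yaw),0]); 
ux=np.array([np.cos(rk_yaw),np.sin(rk_yaw),0]);uy=np.array([-np.sin(rk_yaw),np.cos(rk_yaw),0])
W=lambda x,y,z:o+ux*x+uy*y+np.array([0,0,z])
s,c=np.sin(.4),np.cos(.4)
for ys in (-78,-36,6,48):
  for k in (-10,10):
    P=W(-45,ys+k*c+65*s,12-k*s+65*c); print(ys,k,proj(d,P)[0].round(1), proj(d,W(45,ys+k*c+65*s,12-k*s+65*c))[0].round(1))
E
```

```text
t 6.3 p [488.  -71.3 183.8] F [ 0.5 -0.6 -2. ] w 10.0 q [-0.08  0.41  1.94 -0.53  0.88 -1.17]
[[-0.993  0.112 -0.046]
 [ 0.121  0.915 -0.386]
 [-0.001 -0.389 -0.921]]
-78 -10 [249.8 171.8] [254.6 286.9]
-78 10 [276.9 171.8] [279.8 286.9]
-36 -10 [301.2 173.5] [302.5 294.7]
-36 10 [329.9 173.5] [329.1 294.7]
6 -10 [359.  175.4] [355.9 303.4]
6 10 [389.5 175.5] [384.1 303.4]
48 -10 [424.5 177.6] [415.9 313.2]
48 10 [457.  177.6] [445.7 313.2]
```

View pics/w6c.png

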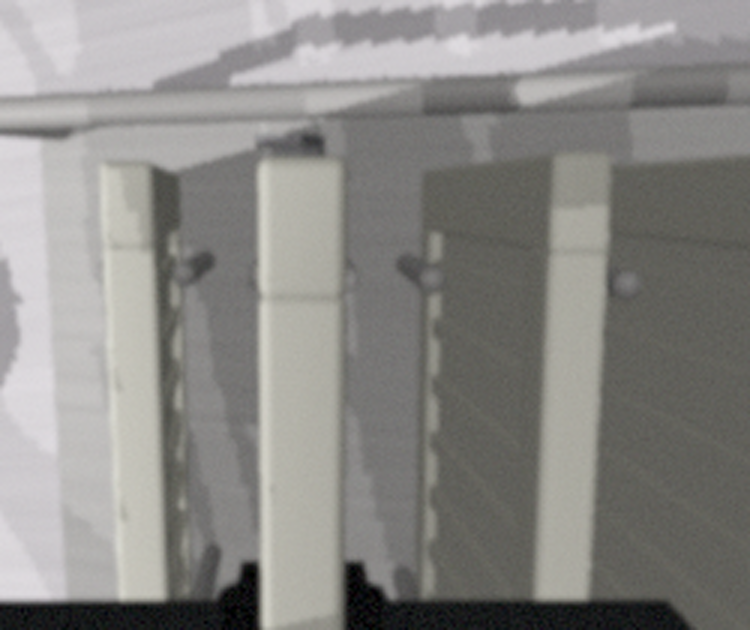

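View pics/s6c.png

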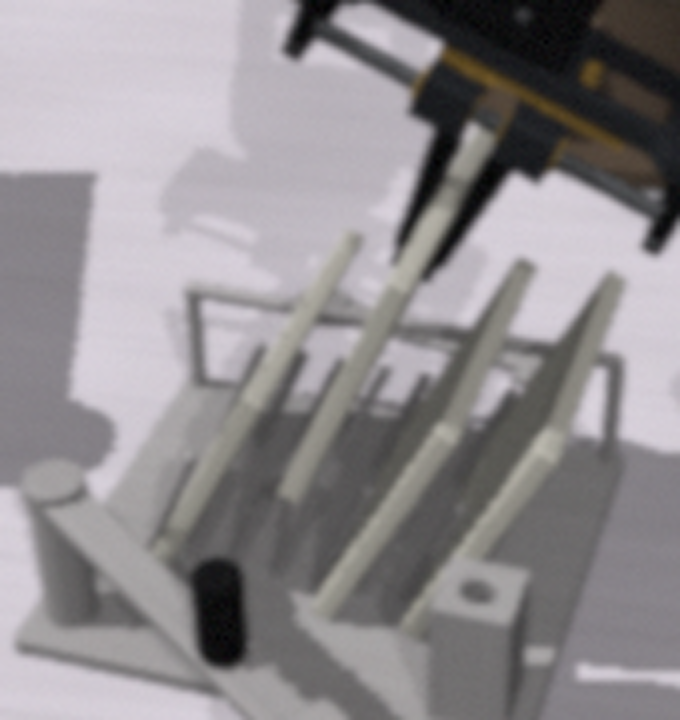

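The rods of the empty slot now peek out equally on both sides of the held plate, at crop columns 255 and 350 with the plate at 259–344. It is centred, so I'm inserting.

>>> apply_moves([
  [[0,0,0.2,0,0,0,0],[0,0,0.2,0,0,0,0],[0,0,0.2,0,0,0,0],[0,0,0.2,0,0,0,0],[0,0,0.2,0,0,0,0],[0,0,0.2,0,0,0,0],[0,0,0,0,0,0,0]],
])

```text
time_s: 7.1
tcp_pos: [484.4, -94.9, 126.6]
orientation: [0.059, 0.978, -0.198, -0.013]
force: [0.7, -0.3, -1.9]
gripper_width: 9.7
```

```bash
python3 look.py 7 wrist;  python3 - <<'E'
from plan import *
z2,n2=lean(rk_yaw,.4); print(np.dot(cur()[0]-slot,z2))
E
```

```text
t 7.1 p [484.4 -94.9 126.6] F [ 0.7 -0.3 -1.9] w 9.7 q [-0.13  0.49  2.   -0.61  0.75 -1.1 ]
[[-0.993  0.111 -0.049]
 [ 0.121  0.915 -0.386]
 [ 0.002 -0.389 -0.921]]
126.2798379745466
```

View pics/wrist7.png

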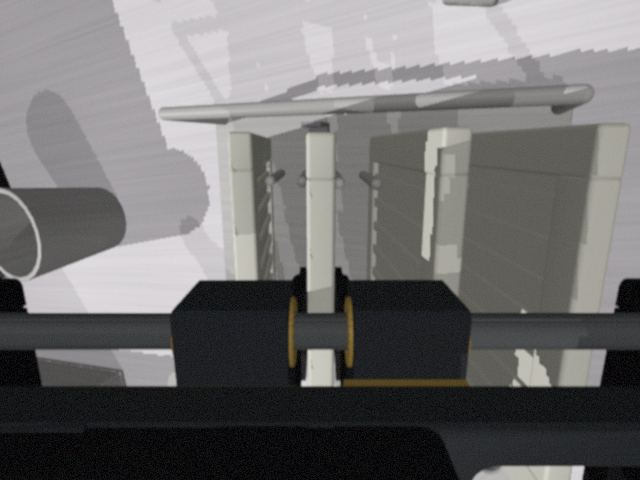

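No contact yet and the rods are still symmetric about the plate. Now lowering slowly to the floor.

>>> apply_moves([
  [[0,0,0.1,0,0,0,0],[0,0,0.06,0,0,0,0],[0,0,0.02,0,0,0,0],[0,0,0.02,0,0,0,0],[0,0,0,0,0,0,0]],
])

```text
time_s: 7.65
tcp_pos: [484.5, -98.3, 118.8]
orientation: [0.059, 0.978, -0.198, -0.012]
force: [-0.4, -0.3, -1.8]
gripper_width: 9.7
```

>>> apply_moves([
  [[0,0,0.02,0,0,0,0],[0,0,0.02,0,0,0,0]],
])

```text
time_s: 7.85
tcp_pos: [484.4, -99.1, 117.0]
orientation: [0.059, 0.978, -0.198, -0.012]
force: [-0.1, -0.2, -2.8]
gripper_width: 9.5
```

>>> apply_moves([
  [[0,0,0.02,0,0,0,0],[0,0,0.02,0,0,0,0]],
])

```text
time_s: 8.05
tcp_pos: [484.3, -99.5, 116.1]
orientation: [0.06, 0.978, -0.198, -0.011]
force: [-7.6, 15.6, 28.9]
gripper_width: 10.1
```

>>> apply_moves([
  [[0,0,0.02,0,0,0,0],[0,0,0,0,0,0,0]],
])

```text
time_s: 8.25
tcp_pos: [484.3, -99.5, 116.0]
orientation: [0.06, 0.978, -0.198, -0.011]
force: [-8.8, 15.8, 27.4]
gripper_width: 10.2
```

```bash
python3 look.py 8 scene wrist;  python3 - <<'E'
from plan import *
crop(cv2.imread('pics/scene8.png'),220,150,170,150,4,'pics/s8c.png')
E
```

```text
t 8.25 p [484.3 -99.5 116. ] F [-8.8 15.8 27.4] w 10.2 q [-0.14  0.51  2.01 -0.63  0.72 -1.08]
[[-0.993  0.112 -0.044]
 [ 0.121  0.914 -0.386]
 [-0.003 -0.389 -0.921]]
```

View pics/s8c.png

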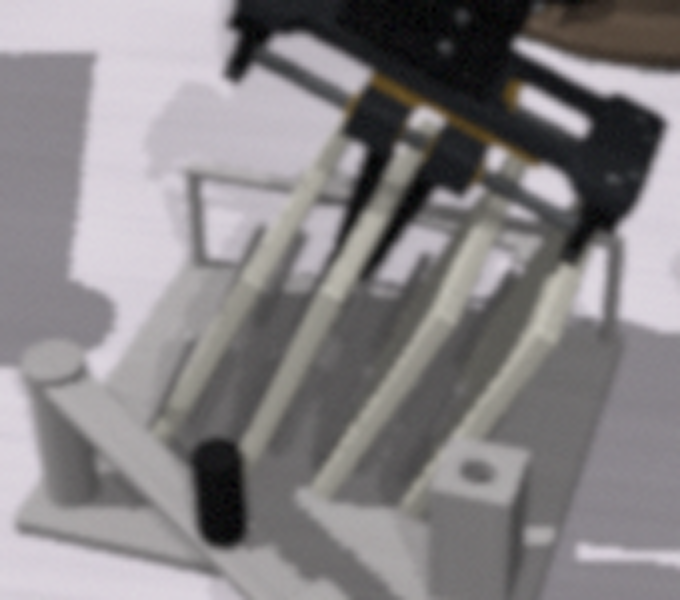

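The plate contacts the floor with about 30 N along the slant, at the expected height (TCP 114 mm from the slot origin). In the scene view its bottom edge at (245,462) is in line with its neighbours. I'll relieve the push and then open slightly.

>>> apply_moves([
  [[0,0,-0.03,0,0,0,0],[0,0,0,0,0,0,0]],
])

```text
time_s: 8.55
tcp_pos: [484.5, -99.5, 116.2]
orientation: [0.059, 0.978, -0.198, -0.011]
force: [-3.6, 6.2, 13.1]
gripper_width: 10.2
```

>>> apply_moves([
  [[0,0,0,0,0,0,0.22],[0,0,0,0,0,0,0.22],[0,0,0,0,0,0,0.22],[0,0,0,0,0,0,0.22]],
])

```text
time_s: 8.95
tcp_pos: [484.3, -99.8, 115.3]
orientation: [0.059, 0.978, -0.198, -0.012]
force: [0.4, -0.8, -0.1]
gripper_width: 20.9
```

```bash
python3 look.py 9 wrist
```

```text
t 8.95 p [484.3 -99.8 115.3] F [ 0.4 -0.8 -0.1] w 20.9 q [-0.14  0.51  2.01 -0.63  0.72 -1.08]
[[-0.993  0.111 -0.047]
 [ 0.121  0.915 -0.386]
 [-0.    -0.389 -0.921]]
```

View pics/wrist9.png

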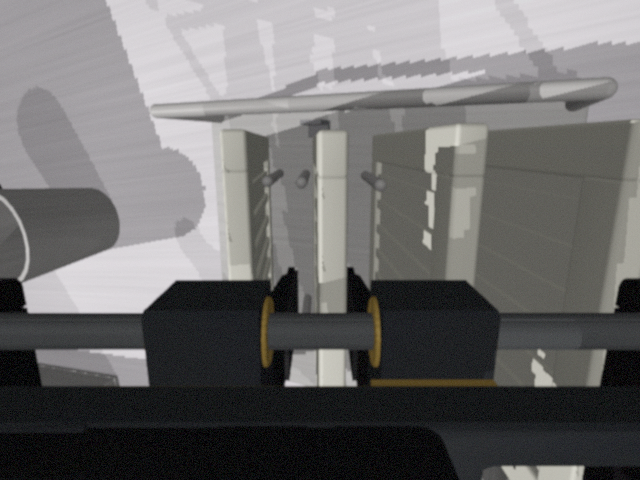

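Released: the plate settled towards +y like its neighbours, between u 317 and 346, and the forces are zero. Retracting along the slant.

>>> apply_moves([
  [[0,-0.02,-0.1,0,0,0,0.22],[0,0,-0.2,0,0,0,0.22],[0,0,-0.3,0,0,0,0.22],[0,0,-0.4,0,0,0,0.22],[0,0,-0.6,0,0,0,0.22],[0,0,-0.6,0,0,0,0.22],[0,0,-0.6,0,0,0,0.22],[0,0,-0.6,0,0,0,0.22],[0,0,0,0,0,0,0.22]],
])

```text
time_s: 9.9
tcp_pos: [493.1, -33.7, 276.4]
orientation: [0.059, 0.978, -0.198, -0.009]
force: [0.3, 0.1, -0.4]
gripper_width: 20.8
```

```bash
python3 look.py 10 wrist scene top; python3 - <<'E'
from plan import *
a=cv2.imread('pics/scene10.png')[140:320,210:390]; b=cv2.imread('pics/wrist10.png')[80:290,200:480]
a=cv2.resize(a,None,fx=2.2,fy=2.2,interpolation=2); b=cv2.resize(b,(396,396*210//280),interpolation=2)
c=np.zeros((396,792,3),np.uint8); c[:,:396]=a; c[:b.shape[0],396:]=b; cv2.imwrite('pics/c10.png',c)
E
```

```text
t 9.9 p [493.1 -33.7 276.4] F [ 0.3  0.1 -0.4] w 20.8 q [-0.    0.3   1.81 -0.44  1.11 -1.24]
[[-0.993  0.112 -0.04 ]
 [ 0.119  0.915 -0.386]
 [-0.007 -0.388 -0.922]]
```

View pics/c10.png

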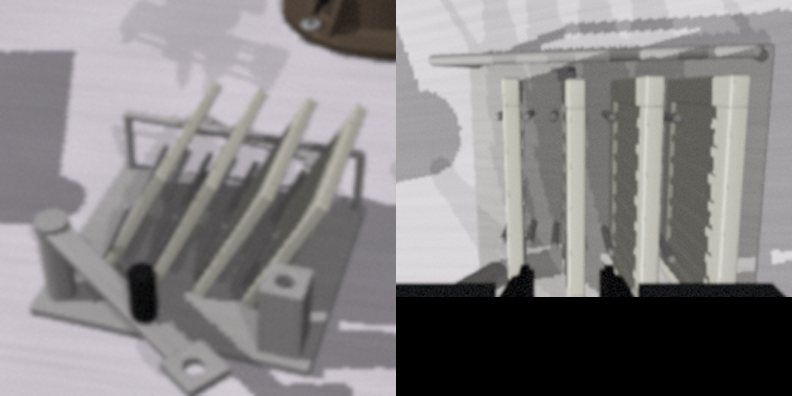

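View pics/wrist10.png

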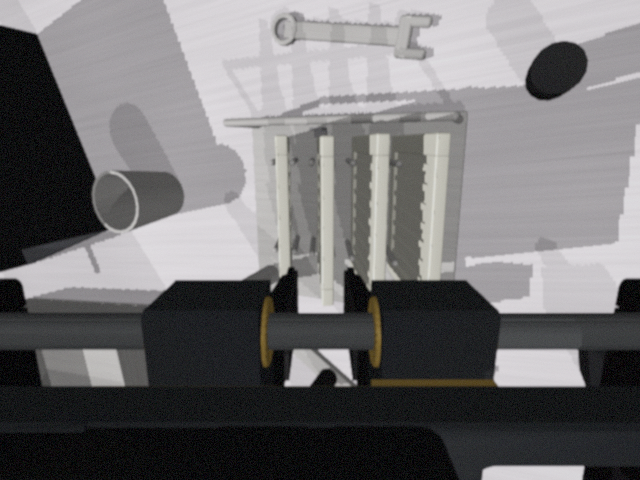

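All four plates stand parallel and evenly spaced, with their ends in line at wrist row 136, and nothing else has moved. Next is the gate: I'll go over the knob with the tool vertical and look.

```bash
python3 - <<'E'
from plan import *
def down(th): return Rtool([0,0,-1],[np.cos(th),np.sin(th),0])
plan([([650,-125,240],down(np.radians(48.2)),8)],0.4)
E
```

```text
end [ 649.79 -125.    240.02] res [ 0.21  0.   -0.02] 0.03
maxshift 23.3 maxturn 5.2
[[[-0.42, -0.13, 0.14, -0.46, 0.15, 0.72, 0.4],
[-0.43, -0.11, 0.13, -0.46, 0.14, 0.72, 0.4],
[-0.44, -0.08, 0.12, -0.46, 0.15, 0.72, 0.4],
[-0.45, -0.05, 0.11, -0.46, 0.15, 0.72, 0.4],
[-0.45, -0.02, 0.1, -0.46, 0.14, 0.71, 0.4],
[-0.45, 0.01, 0.1, -0.46, 0.15, 0.72, 0.4],
[-0.45, 0.04, 0.09, -0.47, 0.14, 0.71, 0.4],
[-0.45, 0.06, 0.08, -0.46, 0.15, 0.72, 0.4]]]
```

>>> apply_moves([
  [[-0.42,-0.13,0.14,-0.46,0.15,0.72,0.4],[-0.43,-0.11,0.13,-0.46,0.14,0.72,0.4],[-0.44,-0.08,0.12,-0.46,0.15,0.72,0.4],[-0.45,-0.05,0.11,-0.46,0.15,0.72,0.4],[-0.45,-0.02,0.1,-0.46,0.14,0.71,0.4],[-0.45,0.01,0.1,-0.46,0.15,0.72,0.4],[-0.45,0.04,0.09,-0.47,0.14,0.71,0.4],[-0.45,0.06,0.08,-0.46,0.15,0.72,0.4],[0,0,0,0,0,0,0.4],[0,0,0,0,0,0,0.4],[0,0,0,0,0,0,0.4]],
])

```text
time_s: 11.15
tcp_pos: [649.5, -124.8, 239.8]
orientation: [0.357, 0.934, -0.0, -0.001]
force: [-0.1, -0.0, -0.3]
gripper_width: 38.1
```

```bash
python3 look.py 11 wrist; python3 -c "
from plan import *
st()"
```

```text
t 11.15 p [ 649.5 -124.8  239.8] F [-0.1 -0.  -0.3] w 38.1 q [-0.29  0.54  1.45 -0.    1.15 -1.13]
[[-0.746  0.666 -0.002]
 [ 0.666  0.746 -0.   ]
 [ 0.001 -0.001 -1.   ]]
t 11.2 p [ 649.6 -124.6  240.2] F [ 0.1 -0.5  1. ] w 37.8 q [-0.29  0.54  1.45 -0.    1.15 -1.13]
[[-0.746  0.666 -0.001]
 [ 0.666  0.746 -0.   ]
 [ 0.    -0.001 -1.   ]]
```

View pics/wrist11.png

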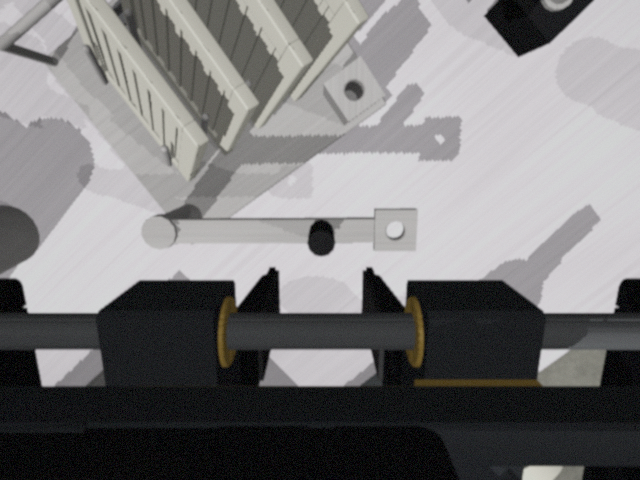

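The wrist view shows the post hole at (353,91), the eye at (395,230), the hinge cap at (158,231) and the knob at (321,238). I'll refine these with masks and cast them to known heights.

```bash
python3 - <<'E'
from plan import *
im=cv2.imread('pics/wrist11.png'); g=cv2.cvtColor(im,cv2.COLOR_BGR2GRAY)
d=dict(np.load('w11.npz'))
def blob(mask,x0,y0,x1,y1):
    m=np.zeros_like(mask); m[y0:y1,x0:x1]=mask[y0:y1,x0:x1]
    cs,_=cv2.findContours(m,cv2.RETR_EXTERNAL,cv2.CHAIN_APPROX_NONE); c=max(cs,key=cv2.contourArea)
    return cv2.minEnclosingCircle(c), cv2.fitEllipse(c) , cv2.boundingRect(c)
dark=(g<85).astype(np.uint8)*255
print('post',blob(dark,340,78,366,105))
br=(g>195).astype(np.uint8)*255
print('eye',blob(br,380,215,408,245))
print('knob',blob((g<60).astype(np.uint8)*255,300,210,342,262))
a=im[60:260,130:430]; cv2.imwrite('pics/w11c.png',cv2.resize(a,None,fx=2.6,fy=2.6,interpolation=2))
crop(im,280,205,140,60,5,'pics/w11d.png')
E
```

```text
post (((353.5833435058594, 89.58333587646484), 8.632232666015625), ((353.9574890136719, 88.62271881103516), (11.586318016052246, 17.467090606689453), 127.89484405517578), (345, 82, 17, 16))
eye (((394.5, 228.5), 8.514793395996094), ((394.33428955078125, 228.5302276611328), (13.522941589355469, 16.210935592651367), 51.32224655151367), (387, 221, 16, 16))
knob (((320.5, 237.0), 17.182939529418945), ((320.9911804199219, 237.41390991210938), (24.358224868774414, 34.59349060058594), 0.3548828661441803), (309, 220, 25, 35))
```

View pics/w11c.png

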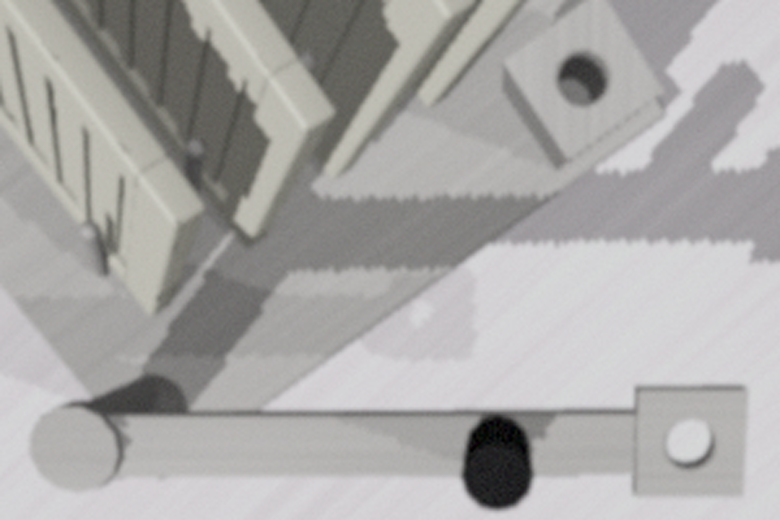

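View pics/w11d.png

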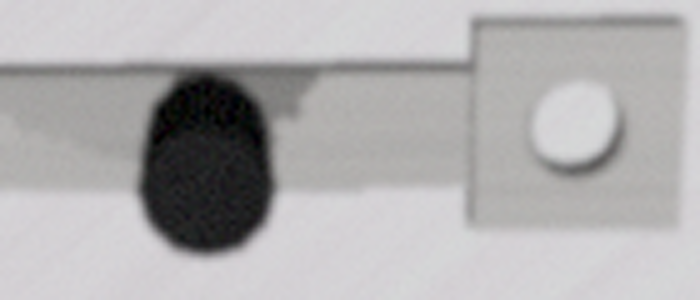

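```bash
python3 - <<'E'
from plan import *
d=dict(np.load('w11.npz'))
ph=onz(d,(353.6,90.2),74); eye=onz(d,(395.2,230.4),84); kn=onz(d,(320.9,242.9),126); print('post',ph,'eye',eye,'knob',kn)
for zc in (84,88,92,96):
    h=onz(d,(159.0,231.7),zc); print(zc,h.round(1),'h-eye',np.linalg.norm((eye-h)[:2]).round(1),'h-post',np.linalg.norm((ph-h)[:2]).round(1),'h-knob',np.linalg.norm((kn-h)[:2]).round(1), 'ang',np.degrees(np.arctan2(*(eye-h)[1::-1])).round(2),np.degrees(np.arctan2(*(kn-h)[1::-1])).round(2),np.degrees(np.arctan2(*(ph-h)[1::-1])).round(2))
print('eye-knob',np.linalg.norm((eye-kn)[:2]))
pt=onz(d,(320.9,242.9),126)
E
```

```text
post [587.54606395 -33.78733817  74.        ] eye [691.19311159 -79.51049974  84.        ] knob [ 651.15043485 -124.06367696  126.        ]
84 [ 565.  -222.6   84. ] h-eye 190.8 h-post 190.1 h-knob 130.9 ang 48.6 48.85 83.2
88 [ 565.5 -220.7   88. ] h-eye 189.1 h-post 188.2 h-knob 129.2 ang 48.33 48.46 83.27
92 [ 566.  -218.9   92. ] h-eye 187.4 h-post 186.3 h-knob 127.4 ang 48.06 48.06 83.35
96 [ 566.4 -217.    96. ] h-eye 185.7 h-post 184.4 h-knob 125.8 ang 47.78 47.65 83.43
eye-knob 59.90326836713033
```

The distances check out: hinge–eye 190.8, hinge–post 190.1, hinge–knob 130.9 and eye–knob 59.9 mm. The gate needs to turn 34.6°. Descending on the knob.

```bash
python3 - <<'E'
from plan import *
def down(th): return Rtool([0,0,-1],[np.cos(th),np.sin(th),0])
plan([([651.2,-124.1,150],down(np.radians(48.5)),3),([651.2,-124.1,110],down(np.radians(48.5)),3)],0.4)
E
```

```text
end [ 651.24 -124.16  150.17] res [-0.04  0.06 -0.17] 0.04
end [ 651.23 -124.15  110.17] res [-0.03  0.05 -0.17] 0.04
maxshift 30.0 maxturn 0.1
[[[-0.01, 0.01, 0.6, 0, 0, -0.01, 0.4],
[0, 0.01, 0.6, 0, 0, -0.02, 0.4],
[-0.01, 0.01, 0.6, -0.01, 0, -0.01, 0.4],
[0, 0, 0.27, 0, 0, 0, 0.4],
[0, 0, 0.27, 0, 0, 0, 0.4],
[0, 0, 0.26, 0, 0, 0, 0.4]]]
```

>>> apply_moves([
  [[-0.01,0.01,0.6,0,0,-0.01,0.4],[0,0.01,0.6,0,0,-0.02,0.4],[-0.01,0.01,0.6,0,0,-0.01,0.4],[0,0,0.27,0,0,0,0.4],[0,0,0.27,0,0,0,0.4],[0,0,0.26,0,0,0,0.4],[0,0,0,0,0,0,0.3]],
])

```text
time_s: 11.9
tcp_pos: [651.5, -124.5, 109.2]
orientation: [0.355, 0.935, -0.0, -0.001]
force: [0.0, -0.2, -0.7]
gripper_width: 34.0
```

>>> apply_moves([
  [[0,0,0,0,0,0,0.1],[0,0,0,0,0,0,0.1],[0,0,0,0,0,0,0.1],[0,0,0,0,0,0,0.1]],
], newtons=10)

```text
time_s: 12.3
tcp_pos: [651.2, -125.9, 111.1]
orientation: [0.355, 0.935, -0.001, -0.0]
force: [-6.8, -7.5, 0.4]
gripper_width: 20.1
```

```bash
python3 look.py 12 wrist; python3 - <<'E'
from plan import *
def down(th): return Rtool([0,0,-1],[np.cos(th),np.sin(th),0])
p0,R0=cur(); H=np.array([565.2,-222.1]); v=p0[:2]-H; r=np.linalg.norm(v); th0=np.arctan2(v[1],v[0]); print(r,np.degrees(th0)); 
ty=R0.as_matrix()[:,1]; print('tool yaw',np.degrees(np.arctan2(ty[1],ty[0])))
y0=np.arctan2(ty[1],ty[0])
D=np.radians(83.2)-np.radians(48.6); N=10
w=[]
for i in range(1,N+1):
    t=th0+D*i/N; w.append(([H[0]+r*np.cos(t),H[1]+r*np.sin(t),p0[2]],down(y0+D*i/N),1))
plan(w,0.1,dec=3)
E
```

```text
t 12.3 p [ 651.2 -125.9  111.1] F [-6.8 -7.5  0.4] w 20.1 q [-0.29  0.67  1.57 -0.    0.9  -1.13]
[[-0.748  0.664 -0.001]
 [ 0.664  0.748 -0.002]
 [-0.    -0.002 -1.   ]]
129.008911321943 48.21701246670408
tool yaw 48.399600208795164
end [ 645.19 -120.87  111.1 ] res [ 0.   -0.02  0.  ] 0.0
end [ 638.98 -116.24  111.1 ] res [-0.03 -0.    0.  ] 0.0
end [ 632.42 -112.01  111.1 ] res [0.   0.02 0.  ] 0.0
end [ 625.65 -108.14  111.1 ] res [0.01 0.01 0.  ] 0.0
end [ 618.65 -104.68  111.1 ] res [ 0.01 -0.01  0.  ] 0.0
end [ 611.5  -101.68  111.1 ] res [-0.02 -0.    0.  ] 0.0
end [604.14 -99.09 111.1 ] res [-0.01 -0.02  0.  ] 0.0
end [596.62 -97.   111.1 ] res [0.01 0.02 0.  ] 0.0
end [589.01 -95.31 111.1 ] res [0.02 0.   0.  ] 0.0
end [581.35 -94.1  111.1 ] res [-0.02 -0.    0.  ] 0.0
maxshift 7.8 maxturn 3.5
[[[0.156, -0.004, 0, -0.019, 0.001, -0.577, 0.1],
[0.155, -0.004, 0, 0, 0, -0.576, 0.1],
[0.156, -0.005, 0, 0, 0, -0.577, 0.1],
[0.156, -0.004, 0, 0, 0, -0.577, 0.1],
[0.156, -0.004, 0, 0, 0, -0.576, 0.1],
[0.155, -0.004, 0, 0, 0, -0.577, 0.1],
[0.156, -0.004, 0, 0, 0, -0.577, 0.1],
[0.156, -0.005, 0, 0, 0, -0.576, 0.1],
[0.156, -0.004, 0, 0, 0, -0.577, 0.1],
[0.155, -0.004, 0, 0, 0, -0.577, 0.1]]]
```

View pics/wrist12.png

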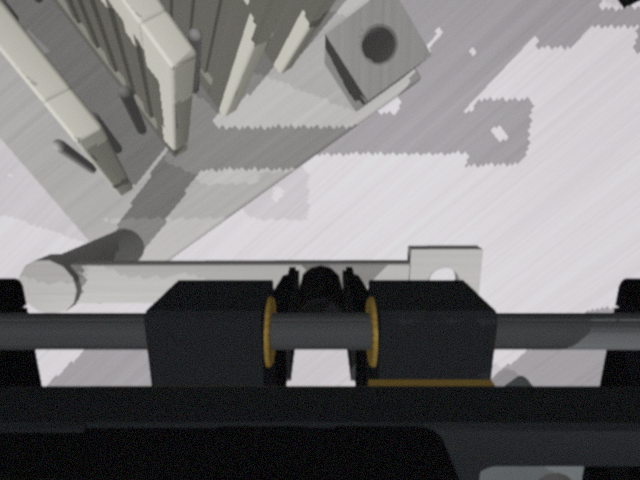

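Gripped (20.1 mm), with a sideways bias of about 10 N. I'll ease the command toward the hinge before swinging.

>>> apply_moves([
  [[0,-0.03,0,0,0,0,0.1],[0,0,0,0,0,0,0.1]],
])

```text
time_s: 12.55
tcp_pos: [651.2, -126.0, 111.1]
orientation: [0.355, 0.935, -0.0, 0.001]
force: [-0.5, -1.0, 2.6]
gripper_width: 19.9
```

>>> apply_moves([
  [[0.157,-0.005,0,0,0,-0.577,0.1],[0.157,-0.005,0,0,0,-0.577,0.1],[0.157,-0.005,0,0,0,-0.577,0.1],[0.157,-0.005,0,0,0,-0.577,0.1]],
])

```text
time_s: 12.95
tcp_pos: [625.3, -108.1, 111.1]
orientation: [0.239, 0.971, -0.0, 0.001]
force: [-0.6, -2.6, 1.7]
gripper_width: 19.6
```

>>> apply_moves([
  [[0.157,-0.005,0,0,0,-0.577,0.1],[0.157,-0.005,0,0,0,-0.577,0.1],[0.157,-0.005,0,0,0,-0.577,0.1],[0.157,-0.005,0,0,0,-0.577,0.1]],
])

```text
time_s: 13.35
tcp_pos: [596.0, -97.0, 111.1]
orientation: [0.12, 0.993, -0.0, 0.001]
force: [-0.3, -2.1, 2.1]
gripper_width: 19.8
```

>>> apply_moves([
  [[0.157,-0.005,0,0,0,-0.577,0.1],[0.157,-0.005,0,0,0,-0.577,0.1],[0,0,0,0,0,0,0.1],[0,0,0,0,0,0,0.1]],
])

```text
time_s: 13.75
tcp_pos: [581.0, -94.2, 111.0]
orientation: [0.062, 0.998, -0.0, 0.001]
force: [0.1, 0.3, 6.1]
gripper_width: 19.9
```

```bash
python3 look.py 13 wrist scene top; python3 - <<'E'
from plan import *
a=cv2.resize(cv2.imread('pics/scene13.png')[200:320,220:380],None,fx=2.5,fy=2.5,interpolation=2);b=cv2.resize(cv2.imread('pics/top13.png')[160:280,260:420],None,fx=2.5,fy=2.5,interpolation=2)
cv2.imwrite('pics/c13.png',np.hstack([a,b]))
E
```

```text
t 13.75 p [581.  -94.2 111. ] F [0.1 0.3 6.1] w 19.9 q [-0.27  0.59  1.77 -0.    0.78 -1.72]
[[-0.992  0.123  0.001]
 [ 0.123  0.992 -0.   ]
 [-0.001 -0.    -1.   ]]
```

View pics/wrist13.png

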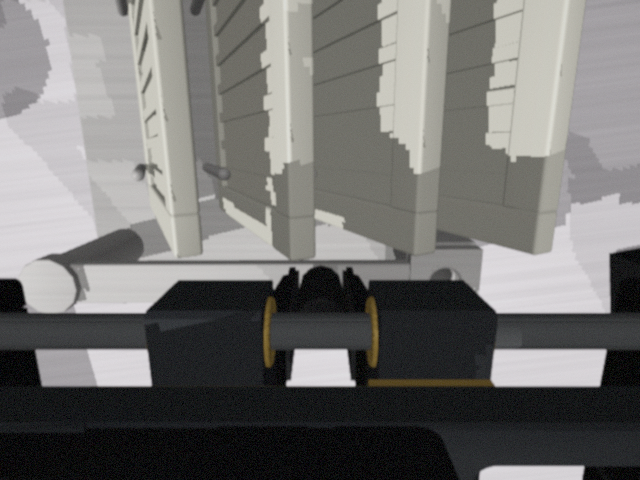

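View pics/c13.png

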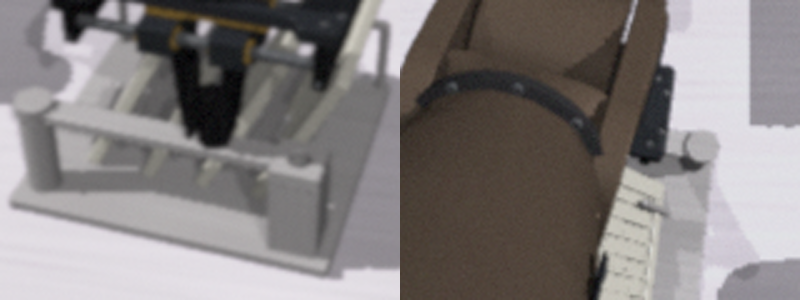

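The gate is nearly closed with the eye over the post, and forces are small. I'll release, rise and check the hole alignment.

>>> apply_moves([
  [[0,0,0,0,0,0,0.4],[0,0,0,0,0,0,0.4],[0,0,-0.2,0,0,0,0.4],[0,0,-0.4,0,0,0,0.4],[0,0,-0.6,0,0,0,0.4],[0,0.3,-0.4,0,0,0,0.4],[0,0.5,-0.3,0,0,0,0.4],[0,0.4,0,0,0,0,0.4],[0,0,0,0,0,0,0.4],[0,0,0,0,0,0,0.4]],
])

```text
time_s: 14.9
tcp_pos: [587.6, -34.6, 205.5]
orientation: [0.061, 0.998, -0.0, -0.0]
force: [0.3, 0.2, -0.2]
gripper_width: 38.2
```

```bash
python3 look.py 14 wrist; python3 - <<'E'
from plan import *
im=cv2.imread('pics/wrist14.png'); d=dict(np.load('w14.npz')); q=proj(d,[587.5,-35,84])[0]; print(q)
x0,y0=int(q[0])-30,int(q[1])-25
crop(im,x0,y0,60,50,10,'pics/w14c.png'); print(x0,y0)
E
```

```text
t 14.9 p [587.6 -34.6 205.5] F [ 0.3  0.2 -0.2] w 38.2 q [-0.17  0.47  1.68 -0.    0.99 -1.62]
[[-0.993  0.121 -0.   ]
 [ 0.121  0.993 -0.   ]
 [ 0.    -0.    -1.   ]]
[317.80984368 237.83565445]
287 212
```

View pics/wrist14.png

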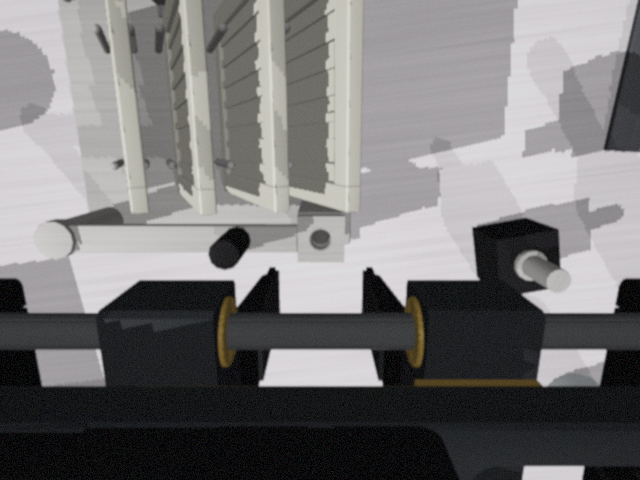

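View pics/w14c.png

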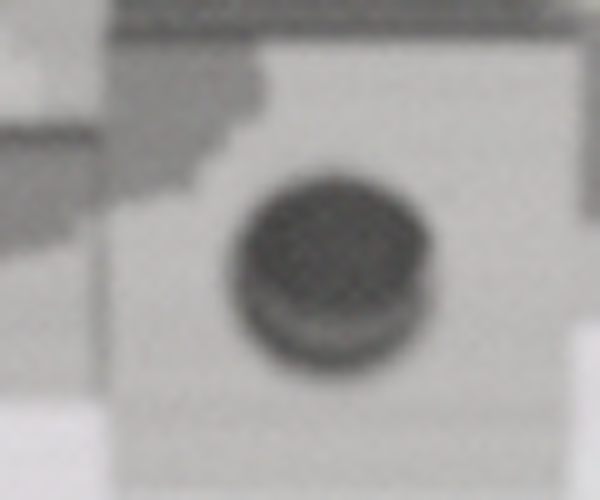

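```bash
python3 - <<'E'
from plan import *
d=dict(np.load('w14.npz'))
c=onz(d,(319.85,238.85),84); print('eye',c)
t=np.linspace(0,2*np.pi,73)
u=np.array([-np.sin(rk_yaw),np.cos(rk_yaw),0])
for off in (-3,-2,-1,0,1,2):
  # post hole displaced by off mm along rack x relative to the eye
  ctr=c+off*np.array([.9926,-.1217,0])
  for z in (84,76,74):
    cc=(c if z!=74 else ctr).copy(); cc[2]=z
    P=proj(d,np.array([cc+7.5*np.array([np.cos(a),np.sin(a),0]) for a in t])); Q=(P-[287,212]+.5)*10-.5
    if z==74 or off==0: print(off,z,'x',Q[:,0].min().round(),Q[:,0].max().round(),'y',Q[:,1].min().round(),Q[:,1].max().round())
E
```

```text
eye [588.42270582 -33.63216302  84.        ]
-3 74 x 233.0 434.0 y 103.0 300.0
-2 74 x 233.0 434.0 y 116.0 313.0
-1 74 x 233.0 434.0 y 130.0 326.0
0 84 x 229.0 437.0 y 171.0 373.0
0 76 x 232.0 435.0 y 148.0 345.0
0 74 x 233.0 434.0 y 143.0 339.0
1 74 x 233.0 434.0 y 156.0 352.0
2 74 x 233.0 434.0 y 169.0 364.0
```

Eye rim centre is at (319.9,238.9). An inner crescent suggests the post hole may be about 2 mm further in, but the oblique view leaves that ambiguous. I'll put the camera straight above the eye.

>>> apply_moves([
  [[-0.5,0,0.4,0,0,0,0.4],[-0.5,0,0.4,0,0,0,0.4],[-0.3,0,0.4,0,0,0,0.4],[0,0,0,0,0,0,0.4],[0,0,0,0,0,0,0.4],[0,0,0,0,0,0,0.4]],
])

```text
time_s: 15.55
tcp_pos: [651.8, -42.9, 146.2]
orientation: [0.061, 0.998, -0.0, 0.0]
force: [-0.2, -0.6, -0.3]
gripper_width: 38.0
```

```bash
python3 look.py 15 wrist; python3 - <<'E'
from plan import *
im=cv2.imread('pics/wrist15.png'); d=dict(np.load('w15.npz')); q=proj(d,[588.4,-33.6,84])[0]; print(q)
x0,y0=int(q[0])-30,int(q[1])-25
c=cv2.resize(im[y0:y0+50,x0:x0+60],None,fx=10,fy=10,interpolation=2); c=cv2.convertScaleAbs(c,alpha=1.4); cv2.imwrite('pics/w15c.png',c); print(x0,y0)
g=cv2.cvtColor(im,cv2.COLOR_BGR2GRAY)
print(g[int(q[1])-16:int(q[1])+17,int(q[0])+1]); print(g[int(q[1])+1,int(q[0])-16:int(q[0])+17])
E
```

```text
t 15.55 p [651.8 -42.9 146.2] F [-0.2 -0.6 -0.3] w 38.0 q [-0.17  0.62  1.57 -0.    0.95 -1.62]
[[-0.993  0.122  0.   ]
 [ 0.122  0.993 -0.   ]
 [-0.001 -0.    -1.   ]]
[320.40417871 147.07923574]
290 122
[173 159 137 116 113 115 114 119 115 116 115 117 116 120 118 120 119 117
 116 113 116 114 118 112 100  87  77  92 103 110 116 136 155]
[183 168 139 108  88  69  72  92 106 114 116 114 116 114 118 117 117 117
 115 115 114 120 117 115 114 117 108  93  77 105 144 167 178]
```

View pics/w15c.png

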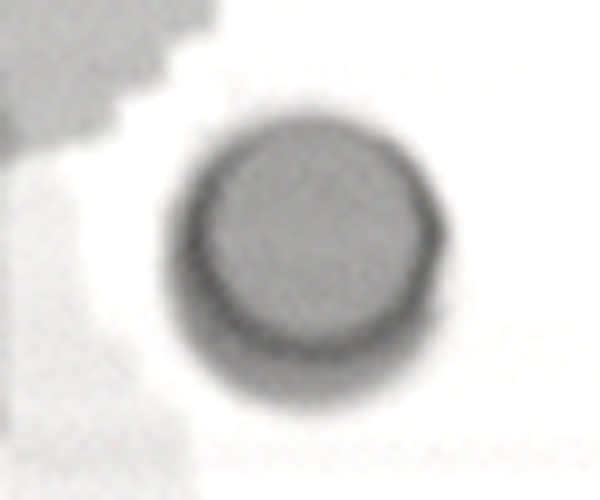

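View pics/wrist15.png

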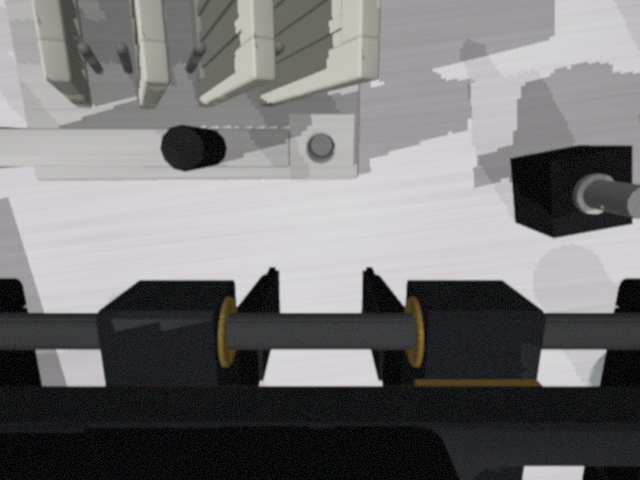

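From straight above, the eye rim centres on about row 147.5 and the post-hole mouth on about row 145. The gate is 1.5–2 mm short at the eye, so I'll re-grip the knob and nudge it by about 1.2 mm.

```bash
python3 - <<'E'
from plan import *
def down(th): return Rtool([0,0,-1],[np.cos(th),np.sin(th),0])
R=down(np.radians(83.0))
plan([([581,-94.2,190],R,4),([581,-94.2,111],R,3)],0.4)
E
```

```text
end [581.08 -94.   189.96] res [-0.08 -0.2   0.04] 0.01
end [581.08 -94.01 110.96] res [-0.08 -0.19  0.04] 0.01
maxshift 26.5 maxturn 0.1
[[[0.32, -0.3, -0.22, 0, 0, 0, 0.4],
[0.32, -0.3, -0.22, 0, 0, 0, 0.4],
[0.32, -0.3, -0.22, 0, 0.01, 0, 0.4],
[0.32, -0.29, -0.21, 0, 0, 0, 0.4],
[0, 0, 0.53, 0, 0, 0, 0.4],
[0, 0, 0.52, 0, 0, 0, 0.4],
[0, 0, 0.53, 0, 0, 0, 0.4]]]
```

>>> apply_moves([
  [[0.32,-0.3,-0.22,0,0,0,0.4],[0.32,-0.3,-0.22,0,0,0,0.4],[0.32,-0.3,-0.22,0,0,0,0.4],[0.32,-0.29,-0.21,0,0,0,0.4],[0,0,0.4,0,0,0,0.4],[0,0,0.5,0,0,0,0.4],[0,0,0.5,0,0,0,0.4],[0,0,0.18,0,0,0,0.4],[0,0,0,0,0,0,0.1],[0,0,0,0,0,0,0.1],[0,0,0,0,0,0,0.1],[0,0,0,0,0,0,0.1]],
])

```text
time_s: 16.8
tcp_pos: [581.9, -94.3, 111.1]
orientation: [0.061, 0.998, -0.001, 0.001]
force: [-1.0, -3.9, 4.8]
gripper_width: 19.6
```

>>> apply_moves([
  [[0.012,0,0,0,0,-0.04,0.1],[0.012,0,0,0,0,-0.05,0.1],[0,0,0,0,0,0,0.1],[0,0,0,0,0,0,0.1]],
])

```text
time_s: 17.2
tcp_pos: [580.8, -94.1, 111.1]
orientation: [0.056, 0.998, -0.001, 0.001]
force: [0.1, -3.4, 7.2]
gripper_width: 20.0
```

>>> apply_moves([
  [[0,0,0,0,0,0,0.4],[0,0,0,0,0,0,0.4],[0,0,-0.2,0,0,0,0.4],[0,0,-0.5,0,0,0,0.4],[0,0,-0.6,0,0,0,0.4],[-0.4,0.35,0,0,0,0,0.4],[-0.45,0.4,0.1,0,0,0,0.4],[-0.43,0.44,0.5,0,0,0,0.4],[0,0,0,0,0,0,0.4],[0,0,0,0,0,0,0.4],[0,0,0,0,0,0,0.4]],
])

```text
time_s: 18.3
tcp_pos: [650.2, -42.1, 145.6]
orientation: [0.056, 0.998, -0.0, 0.0]
force: [0.7, -0.5, 0.3]
gripper_width: 37.7
```

```bash
python3 look.py 16 wrist; python3 - <<'E'
from plan import *
im=cv2.imread('pics/wrist16.png'); d=dict(np.load('w16.npz')); q=proj(d,[588.4,-33.6,84])[0]; print(q)
x0,y0=int(q[0])-30,int(q[1])-25
c=cv2.resize(im[y0:y0+50,x0:x0+60],None,fx=10,fy=10,interpolation=2); c=cv2.convertScaleAbs(c,alpha=1.4); cv2.imwrite('pics/w16c.png',c); print(x0,y0)
E
```

```text
t 18.3 p [650.2 -42.1 145.6] F [ 0.7 -0.5  0.3] w 37.7 q [-0.17  0.62  1.58 -0.    0.94 -1.62]
[[-0.994  0.112  0.   ]
 [ 0.112  0.994 -0.   ]
 [-0.    -0.    -1.   ]]
[320.40112541 150.34224851]
290 125
```

View pics/w16c.png

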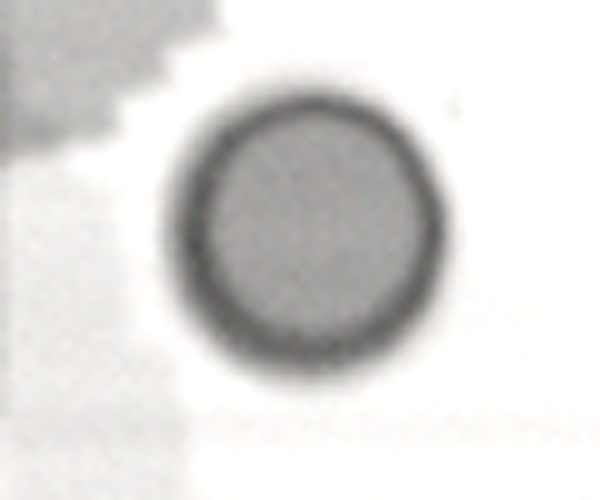

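View pics/wrist16.png

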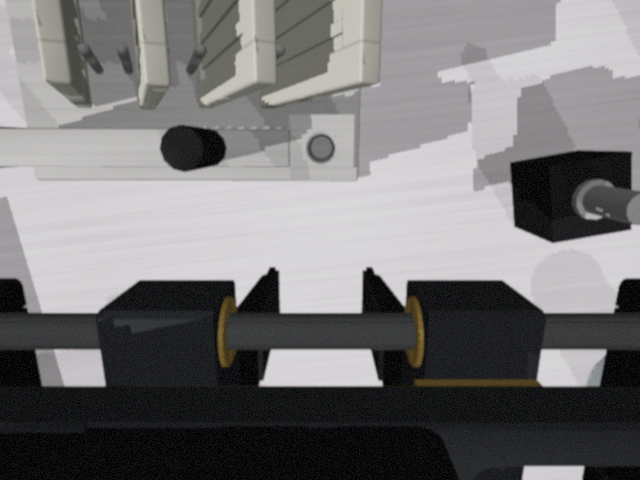

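The holes are now concentric, with an even dark ring centred at (320.6,147.8). Next is the pin.

```bash
python3 - <<'E'
from plan import *
d=dict(np.load('w16.npz')); print('eye/hole wrist est',onz(d,(320.6,147.8),84), onz(d,(320.6,147.8),79))
def down(th): return Rtool([0,0,-1],[np.cos(th),np.sin(th),0])
R=down(np.radians(83.4))
plan([([640,40,190],R,3),([636,129,190],R,3)],0.5)
E
```

```text
eye/hole wrist est [587.09966446 -33.34692743  84.        ] [587.14714732 -33.35446425  79.        ]
end [639.97  39.94 189.78] res [0.03 0.06 0.22] 0.02
end [636.17 128.96 189.76] res [-0.17  0.04  0.24] 0.02
maxshift 31.6 maxturn 0.1
[[[0.13, 0.54, -0.29, 0, 0, 0.01, 0.5],
[0.13, 0.54, -0.3, 0, 0, 0.01, 0.5],
[0.13, 0.53, -0.29, 0, 0.01, 0, 0.5],
[0.09, 0.59, 0, 0, 0, 0, 0.5],
[0.1, 0.59, 0, 0, 0, 0, 0.5],
[0.09, 0.58, 0, 0, 0, 0, 0.5]]]
```

>>> apply_moves([
  [[0.13,0.54,-0.29,0,0,0.01,0.5],[0.13,0.54,-0.3,0,0,0.01,0.5],[0.13,0.53,-0.29,0,0,0,0.5],[0.09,0.59,0,0,0,0,0.5],[0.1,0.59,0,0,0,0,0.5],[0.09,0.58,0,0,0,0,0.5],[0,0,0,0,0,0,0.5],[0,0,0,0,0,0,0.5],[0,0,0,0,0,0,0.5]],
])

```text
time_s: 19.25
tcp_pos: [636.4, 128.4, 189.2]
orientation: [0.058, 0.998, -0.0, 0.0]
force: [0.6, 0.0, 0.7]
gripper_width: 47.6
```

```bash
python3 look.py 17 wrist; python3 - <<'E'
from plan import *
crop(cv2.imread('pics/wrist17.png'),270,200,110,85,6,'pics/w17c.png')
E
```

```text
t 19.25 p [636.4 128.4 189.2] F [0.6 0.  0.7] w 47.6 q [ 0.1   0.57  1.54 -0.    1.03 -1.36]
[[-0.993  0.115  0.   ]
 [ 0.115  0.993 -0.   ]
 [-0.    -0.    -1.   ]]
```

View pics/wrist17.png

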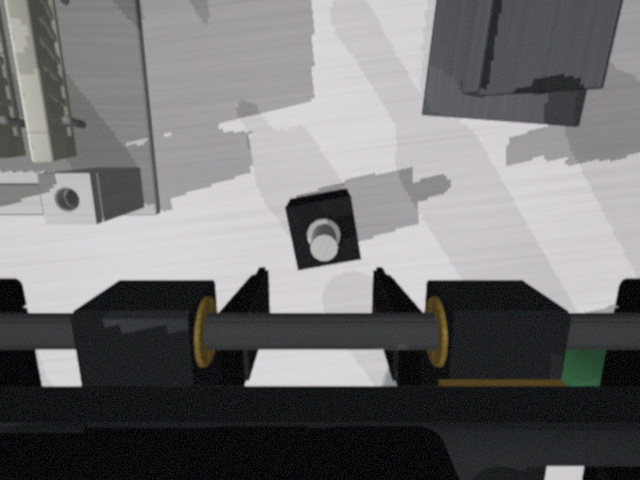

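View pics/w17c.png

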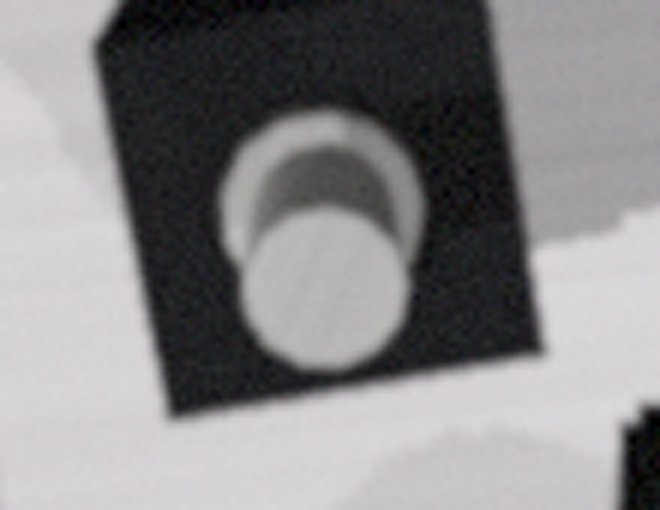

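The pin's top centre is at (323.9,247.6) and its flange centre near (323.4,234.6).

```bash
python3 - <<'E'
from plan import *
d=dict(np.load('w17.npz')); t=onz(d,(323.9,247.6),93); f=onz(d,(323.4,234.6),57); print(t,f)
p,R=cur(); ty=R.as_matrix()[:,1]
g=t-1.2*ty; g[2]=79.5; print(g)
plan([([g[0],g[1],130],R,3),(g,R,4)],0.5)
E
```

```text
[637.42598473 132.02870543  93.        ] [636.98719524 131.98481431  57.        ]
[637.28731488 130.83674461  79.5       ]
end [637.24 130.67 130.09] res [ 0.05  0.17 -0.09] 0.0
end [637.25 130.65  79.59] res [ 0.04  0.18 -0.09] 0.0
maxshift 20.0 maxturn 0.0
[[[0, 0.02, 0.39, 0, 0, 0, 0.5],
[-0.01, 0.02, 0.4, 0, 0, 0, 0.5],
[0, 0.01, 0.39, 0, 0, 0, 0.5],
[0, 0, 0.25, 0, 0, 0, 0.5],
[0, 0, 0.25, 0, 0, 0, 0.5],
[0, 0, 0.26, 0, 0, 0, 0.5],
[0, 0, 0.25, 0, 0, 0, 0.5]]]
```

>>> apply_moves([
  [[0,0.02,0.39,0,0,0,0.5],[-0.01,0.02,0.4,0,0,0,0.5],[0,0.01,0.39,0,0,0,0.5],[0,0,0.25,0,0,0,0.5],[0,0,0.25,0,0,0,0.45],[0,0,0.26,0,0,0,0.4],[0,0,0.25,0,0,0,0.35],[0,0,0,0,0,0,0.3],[0,0,0,0,0,0,0.3]],
])

```text
time_s: 20.2
tcp_pos: [637.3, 132.0, 79.2]
orientation: [0.057, 0.998, -0.0, -0.0]
force: [-0.6, -0.0, -0.2]
gripper_width: 28.7
```

>>> apply_moves([
  [[0,0,0,0,0,0,0],[0,0,0,0,0,0,0],[0,0,0,0,0,0,0],[0,0,0,0,0,0,0]],
], newtons=30)

```text
time_s: 20.6
tcp_pos: [637.4, 132.0, 79.9]
orientation: [0.057, 0.998, 0.0, 0.001]
force: [0.2, -0.3, 3.7]
gripper_width: 17.5
```

```bash
python3 look.py 18 wrist
```

```text
t 20.6 p [637.4 132.   79.9] F [ 0.2 -0.3  3.7] w 17.5 q [ 0.1   0.7   1.63 -0.    0.81 -1.35]
[[-0.993  0.114  0.001]
 [ 0.114  0.993 -0.   ]
 [-0.001  0.    -1.   ]]
```

View pics/wrist18.png

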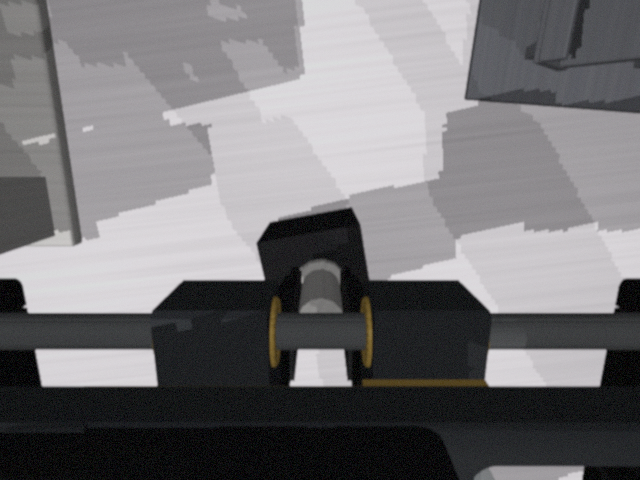

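The pin is gripped. Lifting it out and carrying it over the eye.

```bash
python3 - <<'E'
from plan import *
p,R=cur()
r=plan([([637.4,132,185],R,4),([587.1,-33.35,180],R,7)],0)
E
```

```text
end [637.33 132.   184.89] res [ 0.07 -0.    0.11] 0.0
end [587.12 -33.34 179.85] res [-0.02 -0.01  0.15] 0.0
maxshift 26.5 maxturn 0.0
[[[0, 0, -0.53, 0, 0, 0, 0],
[0, 0, -0.52, 0, 0, 0, 0],
[0, 0, -0.53, 0, 0, 0, 0],
[0, 0, -0.52, 0, 0, 0, 0],
[0.09, -0.49, 0.01, 0, 0, 0, 0],
[0.09, -0.49, 0.01, 0, 0, 0, 0],
[0.09, -0.48, 0.02, 0, 0, 0, 0],
[0.09, -0.49, 0.01, 0, 0, 0, 0],
[0.09, -0.48, 0.02, 0, 0, 0, 0],
[0.09, -0.49, 0.01, 0, 0, 0, 0],
[0.08, -0.48, 0.02, 0, 0, 0, 0]]]
```

>>> apply_moves([
  [[0,0,-0.25,0,0,0,0],[0,0,-0.5,0,0,0,0],[0,0,-0.5,0,0,0,0],[0,0,-0.5,0,0,0,0],[0,0,-0.35,0,0,0,0]],
])

```text
time_s: 21.15
tcp_pos: [637.3, 132.0, 186.7]
orientation: [0.057, 0.998, 0.0, 0.001]
force: [-0.4, 0.2, -0.9]
gripper_width: 17.5
```

>>> apply_moves([
  [[0.09,-0.49,0.01,0,0,0,0],[0.09,-0.49,0.01,0,0,0,0],[0.09,-0.48,0.02,0,0,0,0],[0.09,-0.49,0.01,0,0,0,0],[0.09,-0.48,0.02,0,0,0,0],[0.09,-0.49,0.01,0,0,0,0],[0.08,-0.48,0.02,0,0,0,0],[0,0,0,0,0,0,0],[0,0,0,0,0,0,0],[0,0,0,0,0,0,0]],
])

```text
time_s: 22.15
tcp_pos: [587.1, -32.7, 179.6]
orientation: [0.057, 0.998, -0.0, 0.0]
force: [0.3, 0.1, -0.3]
gripper_width: 17.3
```

```bash
python3 look.py 19 wrist scene; python3 - <<'E'
from plan import *
a=cv2.resize(cv2.imread('pics/wrist19.png')[200:290,270:370],None,fx=4,fy=4,interpolation=2)
b=cv2.resize(cv2.imread('pics/scene19.png')[200:290,290:390],None,fx=4,fy=4,interpolation=2)
cv2.imwrite('pics/c19.png',np.hstack([a,b]))
E
```

```text
t 22.15 p [587.1 -32.7 179.6] F [ 0.3  0.1 -0.3] w 17.3 q [-0.17  0.5   1.71 -0.    0.93 -1.62]
[[-0.993  0.114  0.   ]
 [ 0.114  0.993 -0.   ]
 [-0.    -0.    -1.   ]]
```

View pics/c19.png

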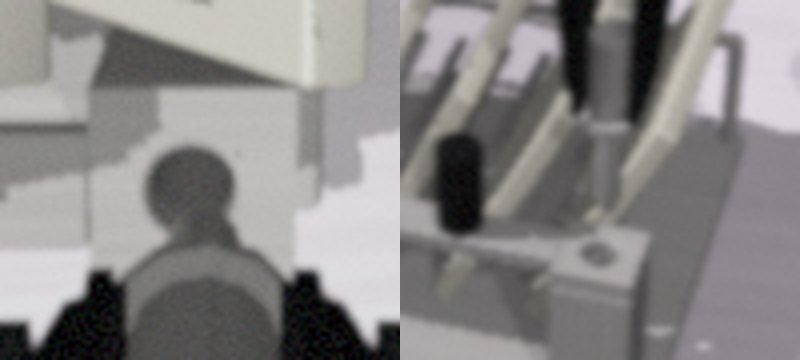

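View pics/wrist19.png

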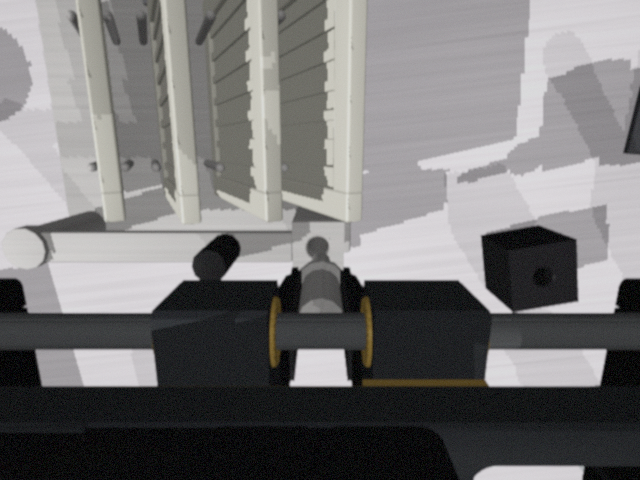

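The eye is at (317,247.6) in the wrist view and the pin axis at column 320.6, so the pin is about 2.1 mm too far along tool +y. In x they agree to 0.6 mm. I'll correct, come lower and look again.

>>> apply_moves([
  [[-0.01,-0.042,0,0,0,0,0],[0,0,0.2,0,0,0,0],[0,0,0.16,0,0,0,0],[0,0,0,0,0,0,0],[0,0,0,0,0,0,0]],
])

```text
time_s: 22.75
tcp_pos: [587.1, -35.5, 160.8]
orientation: [0.057, 0.998, -0.0, -0.001]
force: [-0.1, 0.2, -0.6]
gripper_width: 17.6
```

```bash
python3 look.py 20 wrist scene; python3 - <<'E'
from plan import *
a=cv2.resize(cv2.imread('pics/wrist20.png')[215:290,280:360],None,fx=5,fy=5,interpolation=2)
b=cv2.resize(cv2.imread('pics/scene20.png')[215:290,300:380],None,fx=5,fy=5,interpolation=2)
cv2.imwrite('pics/c20.png',np.hstack([a,b]))
s=sensors.sense(); R=Ro.from_quat(s['orientation']).as_matrix(); d=dict(np.load('w20.npz'))
print('axis at z84 (y=+1.2)',proj(d,s['tcp_pos']+R@[0,1.2,s['tcp_pos'][2]-84]))
E
```

```text
t 22.75 p [587.1 -35.5 160.8] F [-0.1  0.2 -0.6] w 17.6 q [-0.17  0.52  1.73 -0.    0.89 -1.63]
[[-0.993  0.114 -0.001]
 [ 0.114  0.993  0.   ]
 [ 0.001 -0.    -1.   ]]
axis at z84 (y=+1.2) [[319.85351844 255.46524817]]
```

View pics/c20.png

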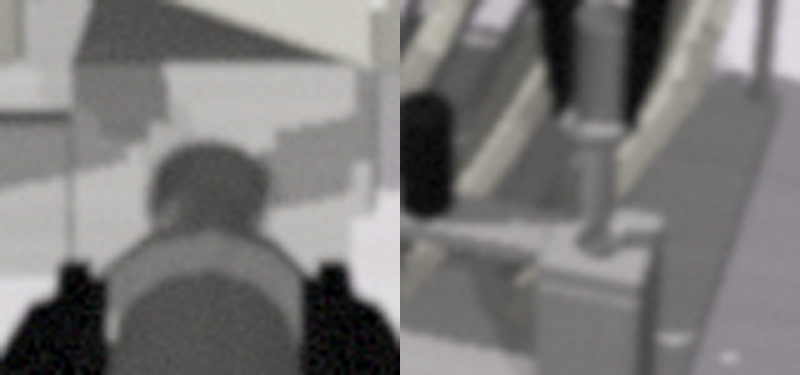

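The eye now sits within about 0.6 mm of the pin axis in both directions. Small trim, then inserting.

>>> apply_moves([
  [[0.01,0.01,0,0,0,0,0],[0,0,0.12,0,0,0,0],[0,0,0.12,0,0,0,0],[0,0,0.12,0,0,0,0]],
])

```text
time_s: 23.25
tcp_pos: [586.6, -35.0, 142.6]
orientation: [0.057, 0.998, -0.0, -0.0]
force: [-0.3, -0.1, 0.0]
gripper_width: 17.6
```

>>> apply_moves([
  [[0,0,0.15,0,0,0,0],[0,0,0.15,0,0,0,0],[0,0,0.15,0,0,0,0],[0,0,0,0,0,0,0]],
])

```text
time_s: 23.65
tcp_pos: [586.3, -34.9, 119.5]
orientation: [0.057, 0.998, 0.0, -0.001]
force: [-0.3, 1.7, -1.4]
gripper_width: 17.3
```

>>> apply_moves([
  [[0,0,0.08,0,0,0,0],[0,0,0.05,0,0,0,0],[0,0,0,0,0,0,0]],
])

```text
time_s: 23.95
tcp_pos: [586.7, -35.0, 114.1]
orientation: [0.057, 0.998, -0.0, -0.0]
force: [0.3, -0.4, -0.7]
gripper_width: 17.3
```

>>> apply_moves([
  [[0,0,0.02,0,0,0,0],[0,0,0.02,0,0,0,0]],
])

```text
time_s: 24.15
tcp_pos: [586.8, -35.0, 112.4]
orientation: [0.057, 0.998, -0.0, 0.0]
force: [1.7, 0.0, -0.5]
gripper_width: 17.6
```

>>> apply_moves([
  [[0,0,0.02,0,0,0,0],[0,0,0.01,0,0,0,0]],
])

```text
time_s: 24.35
tcp_pos: [587.1, -35.0, 111.3]
orientation: [0.057, 0.998, -0.0, 0.001]
force: [-0.4, 0.4, 7.4]
gripper_width: 17.2
```

```bash
python3 look.py 21 wrist scene; python3 - <<'E'
from plan import *
a=cv2.resize(cv2.imread('pics/wrist21.png')[215:290,280:360],None,fx=5,fy=5,interpolation=2)
b=cv2.resize(cv2.imread('pics/scene21.png')[215:290,300:380],None,fx=5,fy=5,interpolation=2)
cv2.imwrite('pics/c21.png',np.hstack([a,b]))
E
```

```text
t 24.35 p [587.1 -35.  111.3] F [-0.4  0.4  7.4] w 17.2 q [-0.17  0.59  1.77 -0.    0.78 -1.63]
[[-0.993  0.114  0.001]
 [ 0.114  0.993 -0.   ]
 [-0.001 -0.    -1.   ]]
```

View pics/c21.png

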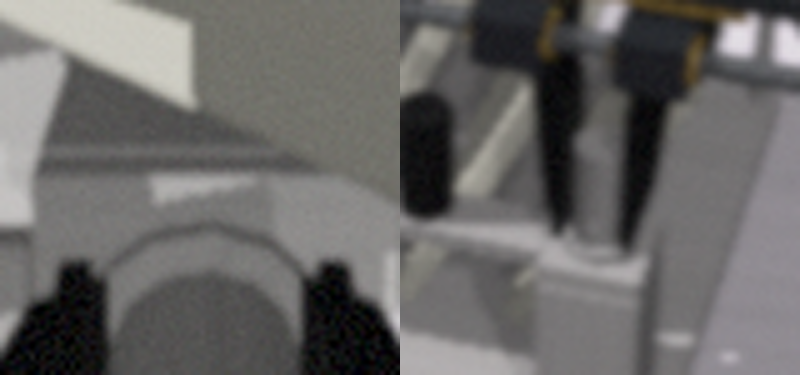

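The flange has met the bar at TCP z = 111.3 mm (expected about 111.9), with 7 N. One more light push to make sure it's home, then release.

>>> apply_moves([
  [[0,0,0.015,0,0,0,0],[0,0,0,0,0,0,0]],
])

```text
time_s: 24.65
tcp_pos: [587.6, -35.1, 111.2]
orientation: [0.057, 0.998, -0.0, 0.001]
force: [0.3, 0.0, 11.0]
gripper_width: 17.7
```

>>> apply_moves([
  [[0,0,-0.01,0,0,0,0.3],[0,0,0,0,0,0,0.4],[0,0,0,0,0,0,0.4],[0,0,-0.1,0,0,0,0.4],[0,0,-0.3,0,0,0,0.4],[0,0,-0.5,0,0,0,0.4],[0,0,-0.6,0,0,0,0.4],[0,0,-0.6,0,0,0,0.4],[-0.4,0.4,-0.4,0,0,0,0.4],[-0.4,0.4,-0.4,0,0,0,0.4],[0,0,0,0,0,0,0.4],[0,0,0,0,0,0,0.4]],
])

```text
time_s: 25.85
tcp_pos: [630.7, 0.4, 255.2]
orientation: [0.057, 0.998, -0.0, -0.0]
force: [-0.7, -0.3, -1.0]
gripper_width: 38.4
```

```bash
python3 look.py 22 wrist scene top; python3 - <<'E'
from plan import *
a=cv2.resize(cv2.imread('pics/wrist22.png')[150:300,230:390],None,fx=2.5,fy=2.5,interpolation=2)
b=cv2.resize(cv2.imread('pics/scene22.png')[170:320,230:390],None,fx=2.5,fy=2.5,interpolation=2)
cv2.imwrite('pics/c22.png',np.hstack([a,b]))
E
```

```text
t 25.85 p [6.307e+02 4.000e-01 2.552e+02] F [-0.7 -0.3 -1. ] w 38.4 q [-0.1   0.48  1.52 -0.    1.15 -1.56]
[[-0.994  0.113 -0.001]
 [ 0.113  0.994 -0.   ]
 [ 0.001 -0.    -1.   ]]
```

View pics/wrist22.png

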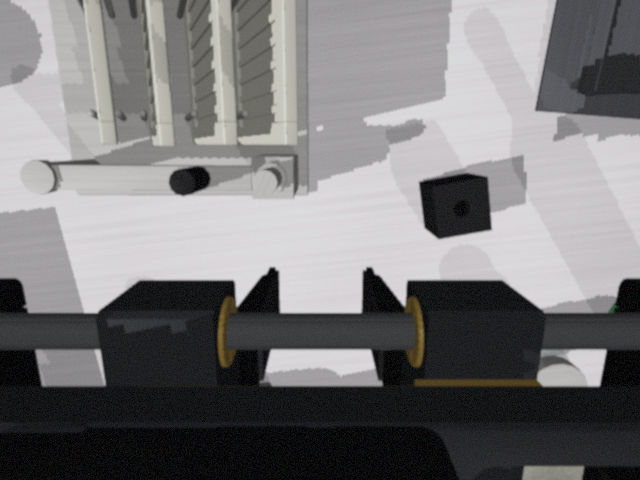

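View pics/scene22.png

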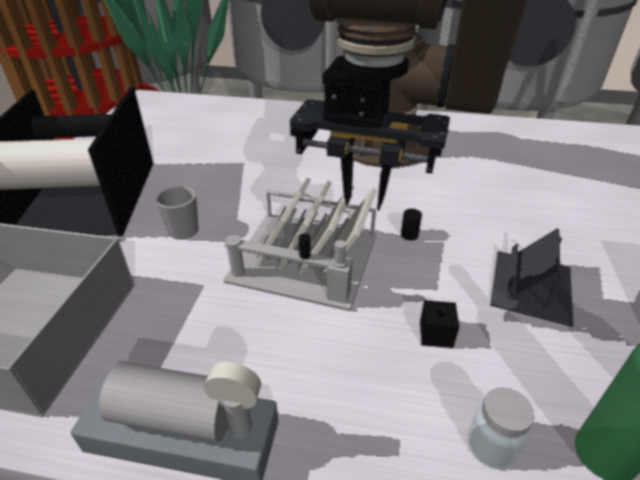

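View pics/c22.png

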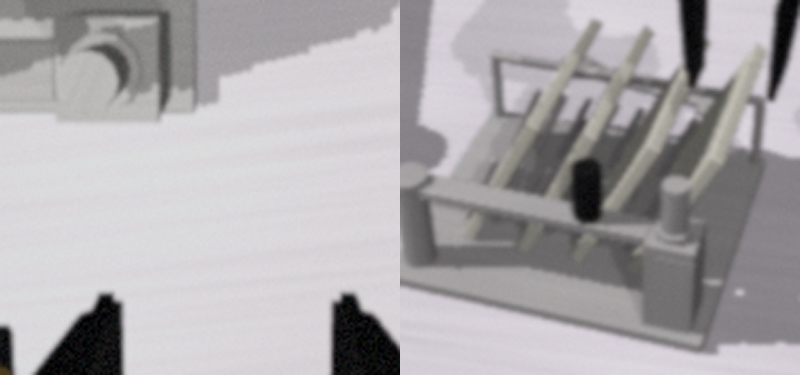

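The pin stands in the eye with its flange on the bar, the plates are in line, and the cup and spool are where they were. One height check on the pin top before handing in.

```bash
python3 - <<'E'
from plan import *
S=optics.camera_params('scene'); d=dict(np.load('w22.npz'))
w=(230+88/2.5, 150+80/2.5); s=(340.4,243.2)
print(w,tri(d,w,S,s), onz(d,w,125))
st(); print(order.finish_job())
E
```

```text
(265.2, 182.0) (array([587.53536229, -34.70102802, 124.372892  ]), np.float64(2.9385337126751834)) [587.47123548 -33.12032678 125.        ]
t 26.0 p [ 6.302e+02 -3.000e-01  2.546e+02] F [ 0.3 -0.3  0. ] w 38.1 q [-0.11  0.48  1.52 -0.    1.15 -1.56]
[[-0.993  0.115 -0.002]
 [ 0.115  0.993 -0.   ]
 [ 0.002 -0.    -1.   ]]
the job is handed in; nothing more can be done
None
```

The job is done and handed in at 26.0 s of the 67 s allowed; no verdict was reported.

- **Plate:** I took it off the stand and lowered it along the slant into the empty slot (y = -36 mm) until it met the rack floor with about 30 N. I eased the push and let go. It settled to the same lean as its neighbours, with its ends in line.
- **Gate:** I swung it shut by the knob. The first check from straight above showed it 1.5–2 mm short at the eye, so I gripped the knob again and nudged it. After that the eye and post hole were concentric.
- **Pin:** It went in freely until the flange met the bar, with 7–11 N at the end. Its top measured 124.4 mm above the table; fully home is 125 mm.
- **At the end:** The robot was touching nothing, and the last pictures showed the cup, spool and other plates where they had been.

**Checks that disagreed:** My fixed-camera estimates of the plate and slot were off by about 8 mm and 3 mm from the wrist camera. I relied on the wrist view and contact forces for every fit. In the final pin-height check, the two camera rays missed each other by 2.9 mm, so that height is only good to a couple of millimetres.

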